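# Lock the ice crusher's lid and start it

## Task

The ice crusher's bowl is loaded with ice: take its lid from the worktop by the bar handle, set it on the bowl and turn it clockwise, seen from above, until the ear on its rim has gone under the hook of the catch and dropped into the pocket there, so that the lid lies flat on the bowl. Only then flip up the hinged guard on the sloping panel until it stays up by itself, and push the round start button under it fully down. Let go with the lid locked and the guard left up, and do not push the things that stand around.

Things in the scene. Friction and masses are not known exactly. Their poses are not given: they have to be found in the camera images.
- lid_grip (a point): Middle of the black bar handle (86 mm long along the lid's x, 18 wide, 24 high, on end posts) of the loose steel lid, about 220 g. Plate 156 mm across, 8 thick; under it a grey spigot 138 across, 16 deep, on which it stands on the worktop at first. The point lies on the lid's axis, 56 mm above the spigot's underside, 40 above the plate's underside. z up; the ear points along +y.
- lid_ear (a point): Middle of the steel ear on the lid's rim: a flat tab 22 mm wide, 8 thick, reaching out to 104 mm from the lid's axis; the point is 94 mm from the axis along the lid's +y, 36 mm below the handle's middle. Its underside is level with the plate's underside.
- bowl_rim (a point): Centre of the mouth of the crusher's fixed steel bowl at rim height (150 mm above the worktop); 144 mm across inside, 152 outside. Axes of the crusher: x to its back, y to its left (for one standing before it), z up; its place and yaw vary. The lid is home when the handle's middle is 40 mm above this point.
- pocket (a point): Where the ear's middle lies when the lid is locked: 94 mm from the bowl's axis along the crusher's +y, 4 mm above the rim. The pocket in the white catch is 30 mm wide (crusher's x), its floor level with the rim. Behind it an end wall stops the ear; before it (clockwise turning comes from the front) lies a ledge 7 mm above the rim, 16 mm long, and a ramp of 30 mm up to it.
- guard_hinge (a point): Middle of the guard's hinge axis, which runs along the crusher's y at the top of the sloping panel, on the crusher's right part. The panel slopes down to the front (crusher's -x) at 40 degrees; the axis lies 10 mm off it. Axes as the crusher's.
- guard_tab (a point): Middle of the grip on the grey guard: a block 14 mm wide (along the hinge), 32 long, 26 proud of the guard's outer face; the point is 12 mm below its top, 76 mm from the hinge axis along the guard and 34 off it. The guard is a cap 94 mm long, 70 wide, shut over the button. Axes of the guard: z along the grip (off the panel when shut), -x from hinge to free edge, y along the hinge.
- guard (a joint): Opening of the guard, rad: 0 shut, 1.57 fully up, square to the panel. Takes about 0.03 Nm to lift; let go below about 1.15 rad it falls shut, from about 1.3 its spring takes it to the stop and keeps it there. When up it leans 40 degrees over the button like a hood, so the button is reached with the tool tilted, about along the panel's normal.
- start_top (a point): Centre of the top face of the round steel start button, 34 mm across, 18 mm off the sloping panel, 51 mm down the slope from the guard's hinge. Its z axis is the panel's outward normal, 40 degrees from upright towards the front; its y is the crusher's. It goes down with the button.
- start (a joint): How far the start button is pressed, m: 0 out, 0.006 fully down; its spring takes 1.5 N to begin and 4.5 N fully down, and pushes it out again.
- spoon: Loose teaspoon, 130 x 26 mm, lying between lid and crusher; bystander, origin under its middle.
- measure: Loose steel double measure, 45 mm across, 78 mm tall, standing between lid and crusher; bystander, origin under its middle. Close behind it stands a microwave, 276 mm tall, which begins at x = 0.57 m from y = -0.14 to 0.26 (base frame): the lid must be carried past in front of it, its middle at x below 0.46 m.
- tub_lidded: Loose small lidded tub, 73 mm across, 49 mm tall, behind the lid; bystander, origin under its middle.
- glass_small: Loose small glass, 48 mm across, 60 mm tall, behind the lid; bystander, origin under its middle.
- hook_edge (a point): Middle of the front edge of the catch's hook plate, which roofs the pocket, 17 mm in front of its middle; the point is at the plate's underside, 23 mm above the rim (top 31 mm). The ear can only come in below it from the front: set the lid down with the ear 30 degrees or more before the pocket, then turn clockwise. On the ledge the ear is 7 mm above home; under the hook it fits up to 15 mm above home.

How it is judged (in metres and radians):
On the way, in this order (a step that is already met when the one before it is completed fails the run):
1. the lid lies flat on the bowl with its ear down in the pocket under the hook (distance between lid_ear and pocket below 0.007 m and z of lid_grip in the frame of bowl_rim below 0.043 m and horizontal distance between lid_grip and bowl_rim below 0.006 m and angle between lid_grip's own z axis and vertical below 0.035 rad), for 0.2 s.
2. the guard is up (value of joint guard above 1.45 rad), for 0.3 s.
3. the start button is pushed down (value of joint start above 0.0045 m), for 0.05 s.
At the end, for the whole second after the job is handed in: The lid lies flat on the bowl (within 2 degrees and 3 mm in height, within 6 mm of the bowl's axis) with its ear within 7 mm of its place in the pocket; the guard stands up (above 1.45 rad) by itself; the start button has been pushed (at least 4.5 of its 6 mm) and is out again (all of step 1 and value of joint guard above 1.45 rad and value of joint start below 0.002 m); the robot touches nothing.
It fails at once if the start button is pushed while the lid is not locked (value of joint start above 0.003 m and not (distance between lid_ear and pocket below 0.012 m)).
It fails at once if a bystander is pushed more than 30 mm or knocked over (distance of any of spoon, measure, glass_small, tub_lidded from where it was at the start of the episode above 0.03 m or angle between any of measure, glass_small, tub_lidded's own z axis and vertical above 0.5 rad).
It also fails if it takes over 72 s, if anything falls off the work surface, if the arm or the gripper's body presses on something with over 40 N, if the wrist force passes 120 N, or if a joint passes its speed limit or range.

## Robot

A 6-joint arm with a two-finger parallel gripper is mounted at the origin on a cart in front of the work surface, level with it; the furniture and walls round the work are solid. World frame = base frame: x ahead of the robot, y to its left, z up, the work surface at z = 0. Lengths are in mm, angles in rad, forces in N, time in s.
With the tool pointing down it reaches from about 350 to 775 mm from the base axis. Payload 7.3 kg.
Tool frame: the origin (TCP) lies at the very end of the fingers, on their centre line; the grasp point (between the pads) lies 19 mm behind it; z points along the fingers, y is the line along which they close (so a half turn about z gives the same grasp; the last joint's range is limited). The gripper opens to 92 mm and grips with 3 to 60 N. Pads are 19 mm wide; open, the fingers measure 130 mm over their backs; the gripper's body (75 mm by 190 mm) begins 47 mm behind the grasp point.
Start: joints at [1.037, 0.342, 1.524, -0, 1.275, -0.146], TCP at [198.518, 486.041, 226.741] pointing down, gripper open.
Joint ranges: [-2.53, 2.53], [-0.77, 2.02], [0.04, 2.7], [-1, 4.14], [0.28, 2.66], [-3.11, 3.11]. Speed limits (rad/s): [2.57, 2.57, 3.14, 3.14, 3.14, 3.14].

## Interface

Orientations are given as [roll, pitch, yaw] about the fixed x, y, z axes, in that order (R = Rz(yaw) Ry(pitch) Rx(roll)).
In Python, from plant import * gives the robot as it stands.
- The arm moves only by the tool arm_command, never from a script. Its arguments are lists of equal length, an entry for each row: "gripper": the finger opening in mm, from 0 to 91.8; "dp": the shift along the tool's x, y, z in units of 25 mm (1.0 is 25 mm), a list of three; "twist": the turn about the tool's z in units of 5 degrees (1.0 is 5 degrees). A call has exactly 5 rows; each row shifts and turns the commanded pose from where the row before left it, along the tool's axes as they then stand; what a row does not reach is not made up. A row lasts 1/8 s, in which the tool goes at most 62.5 mm and 10.7 degrees, less where a joint would pass 70% of its speed; a pose out of reach is approached as far as the arm can. A call is refused whole if a number of a shift passes 1 or a number of a turn 1, either way. A call with a gripper value outside its range is refused whole. The fingers move at their own pace and stop on an object; the grip force is fixed at half the most. Time passes only in rows, so rows that do not move let the fingers close, or fill a call up. It gives the time, the measured TCP pose, the force, the opening and the grip force at its end, in the units of the state.
- get_obs(): the state, without advancing time (a new reading comes with each control period).
- capture(name): name is "side" or "top"; returns the picture (420x560x3 uint8, red, green, blue); there is no depth.
- get_calibration(name): a dict with "mtx" (3x3 intrinsics, pixels), "position" and "attitude" of the camera in the world. Camera axes: x right, y down, z forward; pixel columns grow to the right and rows downward; lengths in mm; the calibration is good to about 2 mm. A picture is of the moment at which its call begins. get_calibration takes no time and is no camera call.
- close_job(): hands the job in; it is judged then, once.
The state is a dict: "time": time; "joint_positions": joint angles; "dq": joint speeds; "tau": joint torques, N m; "tool_pos": TCP position; "tcp_rot": TCP orientation; "contact_force": force on the tool from outside, world axes, zero at the start; "moment": the same for the moment, N m; "grip_width": finger opening in mm; "finger_force": force on a finger pad.
Only numpy, scipy, OpenCV 4.12 (cv2) and the standard library are available. Lean on these libraries where they do the work, as an engineer would, in place of code of your own. Each camera call takes 0.05 s, during which the arm holds its last target. There are 200 camera calls.

## Working session

There is one attempt and no reset: what is moved stays moved. The work goes in short steps, Python scripts to look and compute and a tool call to move; the robot and the scene stay as the last step left them, time stands still between calls to the robot, and variables do not carry over. Pictures are saved under pics/ and viewed, at most 10 in all, crops included, and the job is handed in when it is done.

Besides the shell and the picture viewer there is one more tool, called as name([rows], argument=value, ...), one row to a line, values as JSON. arm_command: Moves the arm, as the interface text tells. Its arguments: {"type":"object","properties":{"gripper":{"type":"array"},"dp":{"type":"array"},"twist":{"type":"array"}},"required":["gripper","dp","twist"]}

```bash
mkdir -p pics; ls; python3 - <<'E'
from plant import *
import cv2,numpy as np
o=get_obs();print({k:np.round(v,3).tolist() for k,v in o.items()})
for n in("side","top"):
    im=capture(n);cv2.imwrite(f"pics/{n}0.png",im[:,:,::-1]);c=get_calibration(n)
    print(n,{k:np.round(v,4).tolist() for k,v in c.items()})
E
```

```text
pics
{'time': 0.0, 'joint_positions': [1.037, 0.343, 1.525, -0.0, 1.275, -0.146], 'dq': [0.001, 0.0, -0.0, -0.0, -0.001, 0.001], 'tau': [-0.0, -43.124, -24.422, 0.072, 0.056, -0.0], 'tool_pos': [198.302, 485.649, 226.023], 'tcp_rot': [-3.14, -0.0, 2.754], 'contact_force': [0.719, 0.306, -0.204], 'moment': [0.027, -0.016, 0.006], 'finger_force': 0.0, 'grip_width': 91.968}
side {'mtx': [[496.0971, 0.0, 267.6637], [0.0, 496.0971, 213.8448], [0.0, 0.0, 1.0]], 'position': [-366.4017, 108.7636, 1366.955], 'attitude': [-2.5185, -0.0001, -1.5626]}
top {'mtx': [[397.2877, 0.0, 280.694], [0.0, 397.2877, 210.6394], [0.0, 0.0, 1.0]], 'position': [413.8866, 149.5987, 1160.4913], 'attitude': [-3.0241, 0.0007, -1.5797]}
```

View pics/side0.png

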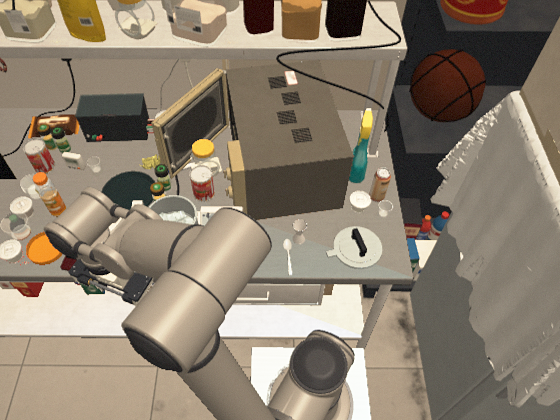

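View pics/top0.png

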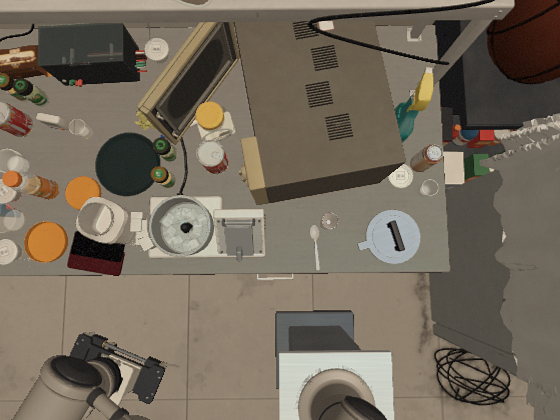

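```bash
cat > h.py <<'E'
from plant import *
import cv2,numpy as np
from scipy.spatial.transform import Rotation as R
def cam(n):
    c=get_calibration(n);return c["mtx"],np.array(c["position"],float),R.from_euler('xyz',c["attitude"]).as_matrix()
def ray(n,uv,z):
    K,p,A=cam(n);uv=np.atleast_2d(np.float64(uv))
    d=(A@np.linalg.inv(K)@np.c_[uv,np.ones(len(uv))].T).T
    return p+d*((np.atleast_1d(z)-p[2])/d[:,2])[:,None]
def proj(n,P):
    K,p,A=cam(n);q=(K@A.T@(np.atleast_2d(P)-p).T).T;return q[:,:2]/q[:,2:]
def crop(im,u0,v0,u1,v1,s):
    return cv2.resize(im[v0:v1,u0:u1],None,fx=s,fy=s,interpolation=cv2.INTER_CUBIC)
E
python3 - <<'E'
from h import *
im=cv2.imread("pics/top0.png")
a=crop(im,125,185,275,265,5);b=crop(im,345,200,435,270,3)
out=np.zeros((600,800,3),np.uint8);out[:400,:750]=a;out[400:600,:270]=b[:200]
cv2.imwrite("pics/c1.png",out)
hsv=cv2.cvtColor(im,cv2.COLOR_BGR2HSV)
for p in[(410,220),(363,245),(397,236),(440,240),(205,195),(160,245),(181,260),(150,226)]:print(p,hsv[p[1],p[0]],im[p[1],p[0]])
E
```

```text
(410, 220) [ 99  14 182] [182 179 172]
(363, 245) [102  14 179] [179 175 169]
(397, 236) [14 33 86] [75 80 86]
(440, 240) [ 23  35 132] [114 128 132]
(205, 195) [ 20  40 127] [107 120 127]
(160, 245) [21 38 93] [79 89 93]
(181, 260) [ 21  41 130] [109 124 130]
(150, 226) [ 41  20 176] [162 176 171]
```

View pics/c1.png

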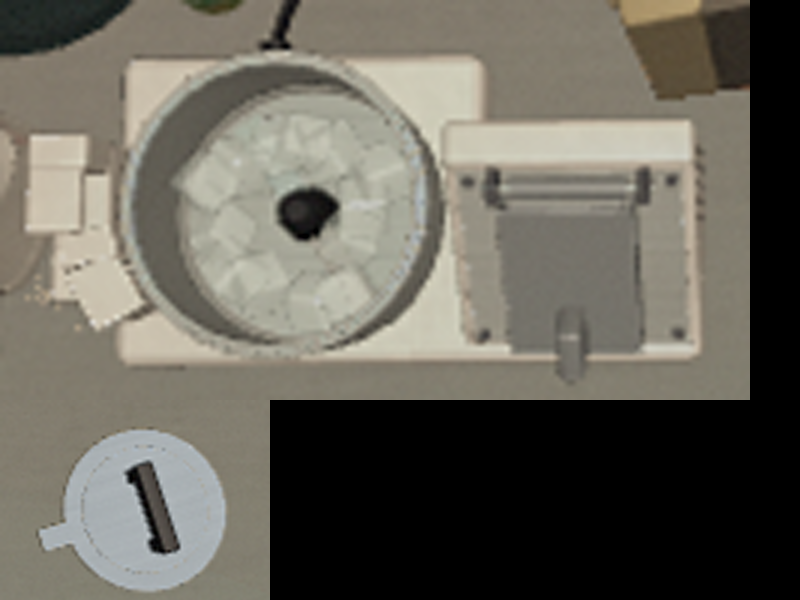

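```bash
python3 - <<'E'
from h import *
im=cv2.imread("pics/top0.png");hsv=cv2.cvtColor(im,cv2.COLOR_BGR2HSV)
m=((hsv[...,0]>90)&(hsv[...,0]<125)&(hsv[...,2]>140)).astype(np.uint8)
w=np.zeros_like(m);w[200:275,345:430]=1;m*=w
k=cv2.findContours(m,cv2.RETR_EXTERNAL,cv2.CHAIN_APPROX_NONE)[0];k=max(k,key=cv2.contourArea)
P=ray("top",k[:,0],24.)[:,:2]
def fit(P):
    A=np.c_[2*P,np.ones(len(P))];s=np.linalg.lstsq(A,(P**2).sum(1),rcond=None)[0];return s[:2],np.sqrt(s[2]+s[:2]@s[:2])
Q=P
for i in range(6):
    c,r=fit(Q);d=np.linalg.norm(P-c,axis=1);Q=P[abs(d-r)<4]
print("lid top",c,r,len(Q))
E=P[d>r+8];e=E.mean(0)-c;print("ear dir deg",np.degrees(np.arctan2(e[1],e[0])),d.max())
h=((hsv[...,2]<120)&(w>0)).astype(np.uint8);h[:, :380]=0;h[:,415:]=0;h[:215]=0;h[258:]=0
k=cv2.findContours(h,cv2.RETR_EXTERNAL,cv2.CHAIN_APPROX_NONE)[0];k=max(k,key=cv2.contourArea)
H=ray("top",k[:,0],68.)[:,:2];rc=cv2.minAreaRect(H.astype(np.float32));print("handle",rc)
u=lambda x,y:(125+x/5,185+y/5)
print("bowl L,R,T,B",ray("top",[u(122,205),u(422,203),u(280,50),u(285,352)],150.).round(1).tolist())
print("nadir",proj("top",[413.9,149.6,0]))
print("hinge ends? z unknown 100:",ray("top",[u(492,188),u(642,188)],100.).round(1).tolist())
print("base edge L/R front z=0",ray("top",[u(122,363),u(470,360)],20.).round(1).tolist())
E
```

```text
lid top [ 472.00837373 -170.324364  ] 74.79568508547464 145
ear dir deg 106.2933406580017 102.23771567471893
handle ((470.12548828125, -165.138427734375), (85.23788452148438, 26.40621566772461), 16.24964141845703)
bowl L,R,T,B [[496.7, 484.4, 150.0], [496.4, 331.4, 150.0], [576.0, 405.4, 150.0], [421.5, 399.7, 150.0]]
nadir [[280.9638774 257.5234507]]
hinge ends? z unknown 100: [[508.2, 303.0, 100.0], [507.4, 222.6, 100.0]]
base edge L/R front z=0 [[417.0, 524.7, 20.0], [417.0, 326.3, 20.0]]
```

```bash
cat >> h.py <<'E'
import json
def plan(wps,g,start=None,step=0.97):
    """wps: list of (x,y,z,yaw_deg[,nrows]); prints rows of 5"""
    o=get_obs();p=np.array(o["tool_pos"]);M=R.from_euler('xyz',o["tcp_rot"]).as_matrix()
    print("t",round(o["time"],2),"at",p.round(1),"rpy",np.degrees(o["tcp_rot"]).round(2),"w",round(o["grip_width"],1))
    rows=[]
    for w in wps:
        t=np.array(w[:3],float);yaw=np.arctan2(M[1,0],M[0,0])
        dy=(w[3]-np.degrees(yaw)+180)%360-180
        n=w[4] if len(w)>4 else 1
        while 1:
            MM=M.copy();out=[]
            for i in range(n):
                out.append((np.round(MM.T@(t-p)/n/25,2),round(-dy/n/5,2)));MM=R.from_euler('z',dy/n,degrees=True).as_matrix()@MM
            if max(max(abs(a).max(),abs(b)) for a,b in out)<=step:break
            n+=1
        rows+=out;M=MM;p=t
    while len(rows)%5:rows.append((np.zeros(3),0.))
    for i in range(0,len(rows),5):
        s=rows[i:i+5];print("dp",json.dumps([(a+0).tolist() for a,b in s]),"twist",[b+0 for a,b in s])
E
python3 - <<'E'
from h import *
plan([(400,150,200,180),(470,-169,110,196.3)],90)
E
```

```text
t 0.1 at [198.3 485.7 226.1] rpy [-1.7992e+02 -1.0000e-02  1.5778e+02] w 92.1
dp [[-0.9, -0.67, 0.08], [-0.88, -0.69, 0.08], [-0.86, -0.72, 0.08], [-0.84, -0.74, 0.08], [-0.82, -0.76, 0.08]] twist [np.float64(-0.32), np.float64(-0.32), np.float64(-0.32), np.float64(-0.32), np.float64(-0.32)]
dp [[-0.8, -0.79, 0.08], [-0.77, -0.81, 0.08], [-0.75, -0.83, 0.08], [-0.73, -0.85, 0.08], [-0.7, -0.87, 0.08]] twist [np.float64(-0.32), np.float64(-0.32), np.float64(-0.32), np.float64(-0.32), np.float64(-0.32)]
dp [[-0.68, -0.89, 0.08], [-0.65, -0.91, 0.08], [-0.63, -0.93, 0.08], [-0.6, -0.94, 0.08], [-0.2, -0.91, 0.26]] twist [np.float64(-0.32), np.float64(-0.32), np.float64(-0.32), np.float64(-0.32), np.float64(-0.23)]
dp [[-0.18, -0.91, 0.26], [-0.16, -0.92, 0.26], [-0.14, -0.92, 0.26], [-0.13, -0.92, 0.26], [-0.11, -0.93, 0.26]] twist [np.float64(-0.23), np.float64(-0.23), np.float64(-0.23), np.float64(-0.23), np.float64(-0.23)]
dp [[-0.09, -0.93, 0.26], [-0.07, -0.93, 0.26], [-0.05, -0.93, 0.26], [-0.03, -0.93, 0.26], [-0.01, -0.93, 0.26]] twist [np.float64(-0.23), np.float64(-0.23), np.float64(-0.23), np.float64(-0.23), np.float64(-0.23)]
dp [[0.01, -0.93, 0.26], [0.03, -0.93, 0.26], [0.04, -0.93, 0.26], [0.0, 0.0, 0.0], [0.0, 0.0, 0.0]] twist [np.float64(-0.23), np.float64(-0.23), np.float64(-0.23), 0.0, 0.0]
```

arm_command([
  [-0.9,-0.67,0.08],
  [-0.88,-0.69,0.08],
  [-0.86,-0.72,0.08],
  [-0.84,-0.74,0.08],
  [-0.82,-0.76,0.08],
], gripper=[90,90,90,90,90], twist=[-0.32,-0.32,-0.32,-0.32,-0.32])

```text
time: 0.72
tool_pos: [271.2, 365.3, 216.4]
tcp_rot: [-3.141, -0.0, 2.894]
contact_force: [0.4, 0.1, 0.5]
grip_width: 89.8
finger_force: 0.0
```

arm_command([
  [-0.8,-0.79,0.08],
  [-0.77,-0.81,0.08],
  [-0.75,-0.83,0.08],
  [-0.73,-0.85,0.08],
  [-0.7,-0.87,0.08],
], gripper=[90,90,90,90,90], twist=[-0.32,-0.32,-0.32,-0.32,-0.32])

```text
time: 1.35
tool_pos: [343.5, 245.5, 206.5]
tcp_rot: [-3.141, -0.0, 3.034]
contact_force: [-0.5, 0.1, 0.0]
grip_width: 90.1
finger_force: 0.0
```

arm_command([
  [-0.68,-0.89,0.08],
  [-0.65,-0.91,0.08],
  [-0.63,-0.93,0.08],
  [-0.6,-0.94,0.08],
  [-0.2,-0.91,0.26],
], gripper=[90,90,90,90,90], twist=[-0.32,-0.32,-0.32,-0.32,-0.23])

```text
time: 1.98
tool_pos: [406.8, 127.0, 192.0]
tcp_rot: [3.142, 0.0, -3.118]
contact_force: [-0.4, 0.3, 0.2]
grip_width: 89.6
finger_force: 0.0
```

arm_command([
  [-0.18,-0.91,0.26],
  [-0.16,-0.92,0.26],
  [-0.14,-0.92,0.26],
  [-0.13,-0.92,0.26],
  [-0.11,-0.93,0.26],
], gripper=[70,70,70,70,70], twist=[-0.23,-0.23,-0.23,-0.23,-0.23])

```text
time: 2.6
tool_pos: [431.3, 13.5, 159.3]
tcp_rot: [3.141, -0.0, -3.017]
contact_force: [-0.1, -0.1, -0.9]
grip_width: 69.9
finger_force: 0.0
```

```bash
python3 - <<'E'
from h import *
im=capture("side")[:,:,::-1].copy();cv2.imwrite("pics/side1.png",im)
print("expect bowl px",proj("side",[498.5,408,150]),"lid",proj("side",[472,-170.3,24]))
out=np.zeros((600,800,3),np.uint8)
out[:450,:]=crop(im,110,185,270,275,5)
cv2.imwrite("pics/c2.png",out)
hsv=cv2.cvtColor(im,cv2.COLOR_BGR2HSV)
u=np.zeros(hsv.shape[:2],np.uint8);u[215:285,320:395]=1
m=((hsv[...,0]>85)&(hsv[...,0]<130)&(hsv[...,2]>140)).astype(np.uint8)*u
k=max(cv2.findContours(m,0,1)[0],key=cv2.contourArea);P=ray("side",k[:,0],24.)[:,:2]
Q=P
for i in range(6):
    A=np.c_[2*Q,np.ones(len(Q))];s=np.linalg.lstsq(A,(Q**2).sum(1),rcond=None)[0];c=s[:2];r=np.sqrt(s[2]+c@c);d=np.linalg.norm(P-c,axis=1);Q=P[abs(d-r)<4]
print(c,r,len(Q),len(P))
plan([(470.7,-169.7,110,196.3),(470.7,-169.7,60,196.3)],70)
E
```

```text
expect bowl px [[170.62430336 215.7888944 ]] lid [[357.46764012 246.77909045]]
[209.99567028 -94.36060114] 230.22240243245952 1 1
t 2.65 at [431.7  11.5 158.6] rpy [-1.7995e+02 -6.0000e-02 -1.7287e+02] w 69.8
dp [[-0.08, -0.92, 0.24], [-0.06, -0.92, 0.24], [-0.04, -0.93, 0.24], [-0.03, -0.93, 0.24], [-0.01, -0.93, 0.24]] twist [np.float64(-0.23), np.float64(-0.23), np.float64(-0.23), np.float64(-0.23), np.float64(-0.23)]
dp [[0.01, -0.93, 0.24], [0.03, -0.93, 0.24], [0.05, -0.93, 0.24], [0.0, 0.0, 0.67], [0.0, 0.0, 0.67]] twist [np.float64(-0.23), np.float64(-0.23), np.float64(-0.23), np.float64(0.0), np.float64(0.0)]
dp [[0.0, 0.0, 0.67], [0.0, 0.0, 0.0], [0.0, 0.0, 0.0], [0.0, 0.0, 0.0], [0.0, 0.0, 0.0]] twist [np.float64(0.0), 0.0, 0.0, 0.0, 0.0]
```

View pics/c2.png

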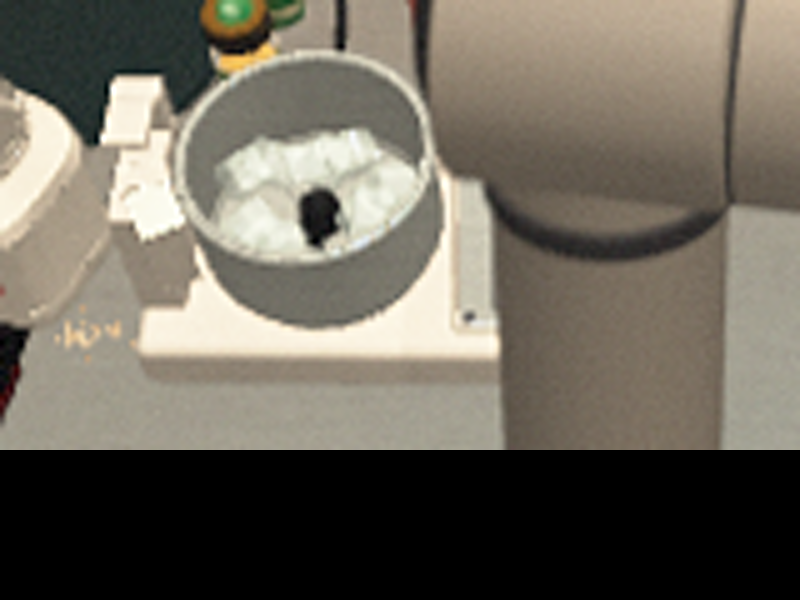

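arm_command([
  [-0.08,-0.92,0.24],
  [-0.06,-0.92,0.24],
  [-0.04,-0.93,0.24],
  [-0.03,-0.93,0.24],
  [-0.01,-0.93,0.24],
], gripper=[70,70,70,70,70], twist=[-0.23,-0.23,-0.23,-0.23,-0.23])

```text
time: 3.28
tool_pos: [455.7, -99.5, 129.4]
tcp_rot: [3.141, -0.0, -2.917]
contact_force: [0.0, -0.4, -0.1]
grip_width: 70.0
finger_force: 0.0
```

arm_command([
  [0.01,-0.93,0.24],
  [0.03,-0.93,0.24],
  [0.05,-0.93,0.24],
  [0.0,0.0,0],
  [0.0,0.0,0],
], gripper=[70,70,70,70,70], twist=[-0.23,-0.23,-0.23,0,0])

```text
time: 3.9
tool_pos: [470.0, -166.6, 111.6]
tcp_rot: [3.141, -0.0, -2.858]
contact_force: [0.9, 1.2, 0.3]
grip_width: 69.6
finger_force: 0.0
```

```bash
python3 - <<'E'
from h import *
plan([(471.5,-170,80,196.3),(471.5,-170,38,196.3)],70)
im=capture("side")[:,:,::-1].copy();cv2.imwrite("pics/side2.png",im)
t=capture("top")[:,:,::-1].copy();cv2.imwrite("pics/top2.png",t)
out=np.zeros((600,800,3),np.uint8)
out[:400,:750]=crop(im,130,190,280,270,5)
out[400:600,:300]=crop(im,310,210,410,277,3)[:200]
out[400:600,320:620]=crop(t,340,200,440,267,3)[:200]
cv2.imwrite("pics/c3.png",out)
E
```

```text
t 3.9 at [ 470.  -166.6  111.6] rpy [ 1.7995e+02 -3.0000e-02 -1.6375e+02] w 69.6
dp [[-0.01, -0.07, 0.63], [-0.01, -0.07, 0.63], [0.0, 0.0, 0.84], [0.0, 0.0, 0.84], [0.0, 0.0, 0.0]] twist [np.float64(0.0), np.float64(0.0), np.float64(0.0), np.float64(0.0), 0.0]
```

View pics/c3.png

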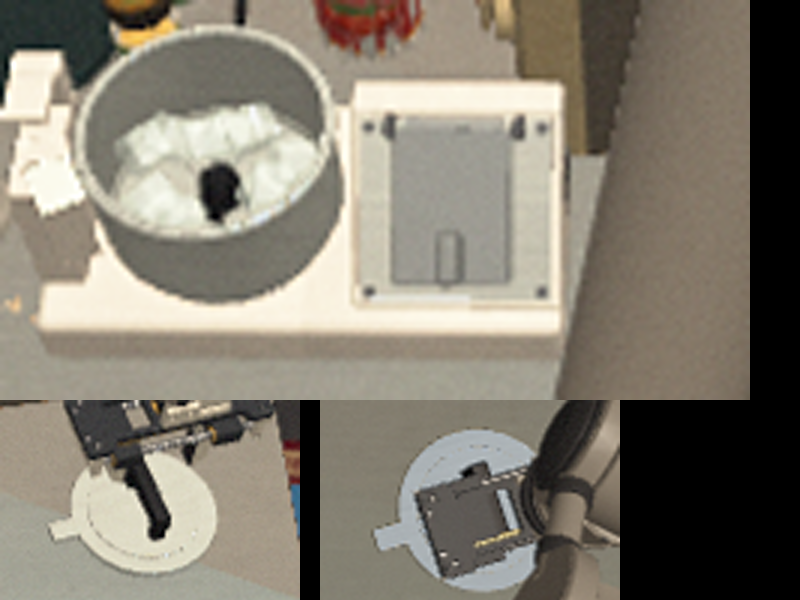

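arm_command([
  [-0.01,-0.07,0.63],
  [-0.01,-0.07,0.63],
  [0.0,0.0,0.84],
  [0.0,0.0,0.84],
  [0.0,0.0,0.0],
], gripper=[70,70,70,70,70], twist=[0,0,0,0,0])

```text
time: 4.62
tool_pos: [470.7, -169.7, 36.7]
tcp_rot: [3.139, -0.003, -2.857]
contact_force: [-1.0, 0.1, 0.8]
grip_width: 69.6
finger_force: 0.0
```

arm_command([
  [0,0,0],
  [0,0,0],
  [0,0,0],
  [0,0,0],
  [0,0,0],
], gripper=[8,8,8,8,8], twist=[0,0,0,0,0])

```text
time: 5.25
tool_pos: [471.9, -170.6, 38.3]
tcp_rot: [-3.142, 0.0, -2.857]
contact_force: [-0.0, 0.3, 0.3]
grip_width: 24.8
finger_force: 0.0
```

arm_command([
  [0,0,0],
  [0,0,-0.4],
  [0,0,-0.8],
  [0,0,-0.8],
  [0,0,-0.8],
], gripper=[8,8,8,8,8], twist=[0,0,0,0,0])

```text
time: 5.88
tool_pos: [471.7, -170.5, 109.2]
tcp_rot: [3.141, -0.0, -2.857]
contact_force: [-0.3, 0.3, -1.2]
grip_width: 17.9
finger_force: 30.0
```

```bash
python3 - <<'E'
from h import *
def tri(us,ut):
    a=ray("side",us,0.)[0];b=ray("top",ut,0.)[0];pa=cam("side")[1];pb=cam("top")[1]
    da=(a-pa)/np.linalg.norm(a-pa);db=(b-pb)/np.linalg.norm(b-pb)
    s=np.linalg.lstsq(np.c_[da,-db],pb-pa,rcond=None)[0];A=pa+s[0]*da;B=pb+s[1]*db
    return ((A+B)/2).round(1),round(np.linalg.norm(A-B),1)
S=lambda x,y:(130+x/5,190+y/5)
T=lambda x,y:(125+x/5,185+y/5)
print("hL",tri(S(389,127),T(492,188)),"hR",tri(S(517,127),T(642,188)))
print("screws",[tri(S(*a),T(*b)) for a,b in[((370,127),(467,181)),((541,127),(671,181)),((370,291),(483,335)),((541,291),(678,333))]])
print("tab lower/outer end",tri(S(449,282),T(571,378)),"tab upper",tri(S(449,234),T(571,312)))
print("bowl side L,R,T,B",ray("side",[S(76,128),S(333,128),S(203,27),S(208,238)],150.).round(1).tolist())
print("hook front L/R z181",ray("side",[S(0,117),S(50,120),S(67,95)],181.).round(1).tolist(), ray("top",[T(28,232),T(82,232)],181.).round(1).tolist())
plan([(471.5,-170,200,196.3),(440,-120,205,200),(440,250,205,220)],8)
E
```

```text
hL (array([504.1, 296.6, 145.4]), np.float64(0.5)) hR (array([503.3, 219.3, 147.5]), np.float64(0.1))
screws [(array([508.4, 309.8, 139.3]), np.float64(0.9)), (array([507.2, 204.9, 142.2]), np.float64(0.4)), (array([430.2, 310. ,  76.6]), np.float64(1.2)), (array([430.3, 204.8,  77.8]), np.float64(0.3))]
tab lower/outer end (array([407. , 256.8, 125. ]), np.float64(1.8)) tab upper (array([441. , 258. , 124.4]), np.float64(0.2))
bowl side L,R,T,B [[498.6, 484.7, 150.0], [499.8, 329.8, 150.0], [576.1, 417.6, 150.0], [420.4, 395.6, 150.0]]
hook front L/R z181 [[484.1, 521.1, 181.0], [482.2, 491.3, 181.0], [500.5, 484.1, 181.0]] [[481.2, 520.1, 181.0], [481.0, 493.4, 181.0]]
t 5.88 at [ 471.7 -170.5  109.2] rpy [ 179.99   -0.   -163.72] w 17.9
dp [[0.0, 0.01, -0.91], [0.0, 0.01, -0.91], [0.0, 0.01, -0.91], [0.0, 0.01, -0.91], [0.22, 0.76, -0.07]] twist [np.float64(0.0), np.float64(0.0), np.float64(0.0), np.float64(0.0), np.float64(-0.25)]
dp [[0.2, 0.76, -0.07], [0.18, 0.77, -0.07], [-0.34, 0.93, 0.0], [-0.36, 0.92, 0.0], [-0.38, 0.91, 0.0]] twist [np.float64(-0.25), np.float64(-0.25), np.float64(-0.27), np.float64(-0.27), np.float64(-0.27)]
dp [[-0.4, 0.9, 0.0], [-0.42, 0.89, 0.0], [-0.44, 0.88, 0.0], [-0.46, 0.87, 0.0], [-0.48, 0.86, 0.0]] twist [np.float64(-0.27), np.float64(-0.27), np.float64(-0.27), np.float64(-0.27), np.float64(-0.27)]
dp [[-0.5, 0.85, 0.0], [-0.52, 0.84, 0.0], [-0.54, 0.82, 0.0], [-0.56, 0.81, 0.0], [-0.58, 0.8, 0.0]] twist [np.float64(-0.27), np.float64(-0.27), np.float64(-0.27), np.float64(-0.27), np.float64(-0.27)]
dp [[-0.6, 0.78, 0.0], [-0.62, 0.77, 0.0], [0.0, 0.0, 0.0], [0.0, 0.0, 0.0], [0.0, 0.0, 0.0]] twist [np.float64(-0.27), np.float64(-0.27), 0.0, 0.0, 0.0]
```

arm_command([
  [0,0.01,-0.95],
  [0,0.01,-0.95],
  [0,0.01,-0.95],
  [0,0.01,-0.95],
  [0.22,0.76,-0.2],
], gripper=[8,8,8,8,8], twist=[0,0,0,0,-0.25])

```text
time: 6.5
tool_pos: [461.4, -153.3, 209.6]
tcp_rot: [-3.139, 0.002, -2.836]
contact_force: [0.5, -0.9, -2.6]
grip_width: 17.9
finger_force: 30.0
```

arm_command([
  [0.2,0.76,-0.07],
  [0.18,0.77,-0.07],
  [-0.34,0.93,0.0],
  [-0.36,0.92,0.0],
  [-0.38,0.91,0.0],
], gripper=[8,8,8,8,8], twist=[-0.25,-0.25,-0.27,-0.27,-0.27])

```text
time: 7.12
tool_pos: [438.8, -43.7, 211.2]
tcp_rot: [3.141, -0.001, -2.719]
contact_force: [0.6, -0.9, -1.4]
grip_width: 18.2
finger_force: 30.0
```

arm_command([
  [-0.4,0.9,0.0],
  [-0.42,0.89,0.0],
  [-0.44,0.88,0.0],
  [-0.46,0.87,0.0],
  [-0.48,0.86,0.0],
], gripper=[8,8,8,8,8], twist=[-0.27,-0.27,-0.27,-0.27,-0.27])

```text
time: 7.75
tool_pos: [438.1, 79.1, 211.2]
tcp_rot: [3.141, -0.001, -2.601]
contact_force: [-0.1, -0.7, -2.1]
grip_width: 17.7
finger_force: 30.0
```

arm_command([
  [-0.5,0.85,0.0],
  [-0.52,0.84,0.0],
  [-0.54,0.82,0.0],
  [-0.56,0.81,0.0],
  [-0.58,0.8,0.0],
], gripper=[8,8,8,8,8], twist=[-0.27,-0.27,-0.27,-0.27,-0.27])

```text
time: 8.38
tool_pos: [437.3, 202.0, 211.1]
tcp_rot: [3.141, -0.001, -2.483]
contact_force: [0.5, -0.2, -1.6]
grip_width: 17.8
finger_force: 30.0
```

```bash
python3 - <<'E'
from h import *
plan([(450,270,215,225),(498.5,407.5,215,225,7),(498.5,407.5,182,225,4)],8)
E
```

```text
t 8.38 at [437.3 202.  211.1] rpy [ 1.7996e+02 -8.0000e-02 -1.4229e+02] w 17.8
dp [[-0.69, 0.61, -0.05], [-0.71, 0.58, -0.05], [-0.74, 0.55, -0.05], [-0.75, 0.36, 0.0], [-0.75, 0.36, 0.0]] twist [np.float64(-0.49), np.float64(-0.49), np.float64(-0.49), np.float64(0.0), np.float64(0.0)]
dp [[-0.75, 0.36, 0.0], [-0.75, 0.36, 0.0], [-0.75, 0.36, 0.0], [-0.75, 0.36, 0.0], [-0.75, 0.36, 0.0]] twist [np.float64(0.0), np.float64(0.0), np.float64(0.0), np.float64(0.0), np.float64(0.0)]
dp [[0.0, 0.0, 0.33], [0.0, 0.0, 0.33], [0.0, 0.0, 0.33], [0.0, 0.0, 0.33], [0.0, 0.0, 0.0]] twist [np.float64(0.0), np.float64(0.0), np.float64(0.0), np.float64(0.0), 0.0]
```

arm_command([
  [-0.69,0.61,-0.05],
  [-0.71,0.58,-0.05],
  [-0.74,0.55,-0.05],
  [-0.75,0.36,0.0],
  [-0.75,0.36,0.0],
], gripper=[8,8,8,8,8], twist=[-0.49,-0.49,-0.49,0,0])

```text
time: 9.0
tool_pos: [464.3, 308.7, 214.8]
tcp_rot: [3.141, -0.002, -2.356]
contact_force: [0.0, 0.9, -1.9]
grip_width: 17.7
finger_force: 30.0
```

arm_command([
  [-0.75,0.36,0.0],
  [-0.75,0.36,0.0],
  [-0.75,0.36,0.0],
  [-0.75,0.36,0.0],
  [-0.75,0.36,0.0],
], gripper=[8,8,8,8,8], twist=[0,0,0,0,0])

```text
time: 9.62
tool_pos: [498.9, 406.7, 214.6]
tcp_rot: [3.141, -0.002, -2.356]
contact_force: [-0.0, 0.7, -1.7]
grip_width: 17.9
finger_force: 30.0
```

arm_command([
  [0,0,0.2],
  [0,0,0],
  [0,0,0],
  [0,0,0],
  [0,0,0],
], gripper=[8,8,8,8,8], twist=[0,0,0,0,0])

```text
time: 10.25
tool_pos: [500.4, 405.6, 210.8]
tcp_rot: [-3.141, 0.0, -2.358]
contact_force: [0.3, -0.3, -2.6]
grip_width: 18.2
finger_force: 30.0
```

```bash
python3 - <<'E'
from h import *
plan([(498.5,407.5,182,225,4)],8)
im=capture("side")[:,:,::-1].copy();cv2.imwrite("pics/side3.png",im)
t=capture("top")[:,:,::-1].copy();cv2.imwrite("pics/top3.png",t)
out=np.zeros((600,800,3),np.uint8)
out[:600,:400]=crop(im,120,170,220,320,4)
out[:400,400:]=crop(t,120,180,220,280,4)
cv2.imwrite("pics/c4.png",out)
E
```

```text
t 10.25 at [500.4 405.6 210.8] rpy [-1.7999e+02  3.0000e-02 -1.3509e+02] w 18.2
dp [[0.0, 0.03, 0.29], [0.0, 0.03, 0.29], [0.0, 0.03, 0.29], [0.0, 0.03, 0.29], [0.0, 0.0, 0.0]] twist [np.float64(0.0), np.float64(0.0), np.float64(0.0), np.float64(0.0), 0.0]
```

View pics/c4.png

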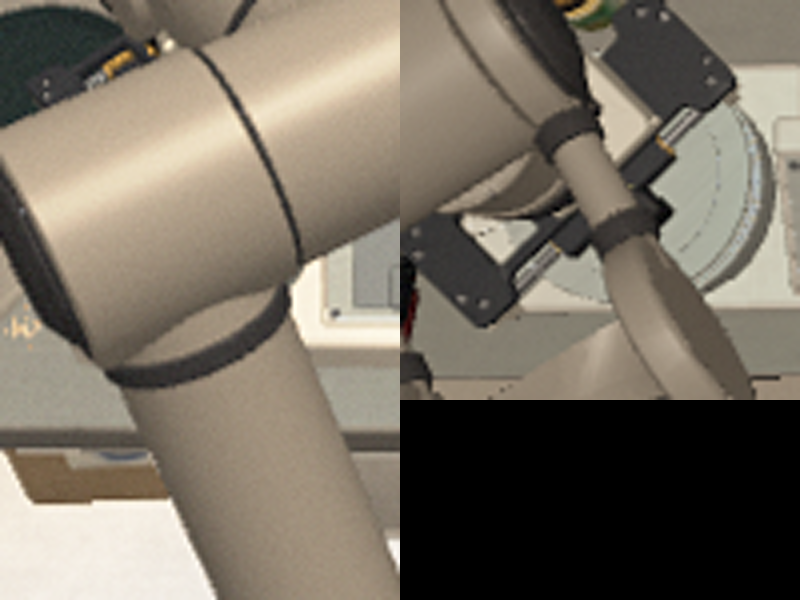

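arm_command([
  [0,0.03,0.28],
  [0,0.03,0.28],
  [0,0.03,0.28],
  [0,0.03,0.28],
  [0,0,0],
], gripper=[8,8,8,8,8], twist=[0,0,0,0,0])

```text
time: 10.98
tool_pos: [497.8, 407.8, 181.6]
tcp_rot: [3.141, -0.001, -2.357]
contact_force: [-0.5, -1.2, -2.3]
grip_width: 18.0
finger_force: 30.0
```

```bash
python3 - <<'E'
from h import *
o=get_obs();print(o["contact_force"].__class__,np.round(o["contact_force"],1),np.round(o["moment"],2))
plan([(498.5,407.5,182,180,10)],8)
E
```

```text
<class 'numpy.ndarray'> [-0.5 -1.2 -2.3] [0.07 0.11 0.03]
t 10.97 at [497.8 407.8 181.6] rpy [ 1.7998e+02 -9.0000e-02 -1.3506e+02] w 18.0
dp [[0.0, 0.0, 0.0], [0.0, 0.0, 0.0], [0.0, 0.0, 0.0], [0.0, 0.0, 0.0], [0.0, 0.0, 0.0]] twist [np.float64(0.9), np.float64(0.9), np.float64(0.9), np.float64(0.9), np.float64(0.9)]
dp [[0.0, 0.0, 0.0], [0.0, 0.0, 0.0], [0.0, 0.0, 0.0], [0.0, 0.0, 0.0], [0.0, 0.0, 0.0]] twist [np.float64(0.9), np.float64(0.9), np.float64(0.9), np.float64(0.9), np.float64(0.9)]
```

arm_command([
  [0,0,0],
  [0,0,0],
  [0,0,0],
  [0,0,0],
  [0,0,0],
], gripper=[8,8,8,8,8], twist=[0.9,0.9,0.9,0.9,0.9])

```text
time: 11.6
tool_pos: [498.3, 408.1, 182.8]
tcp_rot: [3.141, 0.001, -2.753]
contact_force: [0.4, -0.1, -1.7]
grip_width: 17.8
finger_force: 30.0
```

arm_command([
  [0,0,0],
  [0,0,0],
  [0,0,0],
  [0,0,0],
  [0,0,0],
], gripper=[8,8,8,8,8], twist=[0.9,0.9,0.9,0.9,0.9])

```text
time: 12.22
tool_pos: [498.3, 408.1, 182.8]
tcp_rot: [3.141, 0.001, 3.138]
contact_force: [1.3, 0.2, -2.1]
grip_width: 17.9
finger_force: 30.0
```

arm_command([
  [0,0,0],
  [0,0,0.1],
  [0,0,0.1],
  [0,0,0.1],
  [0,0,0],
], gripper=[8,8,8,8,8], twist=[0,0,0,0,0])

```text
time: 12.85
tool_pos: [498.1, 407.9, 174.6]
tcp_rot: [-3.141, -0.0, 3.141]
contact_force: [0.3, -0.1, -2.2]
grip_width: 17.7
finger_force: 30.0
```

```bash
python3 - <<'E'
from h import *
o=get_obs();print(np.round(o["contact_force"],1),np.round(o["moment"],2))
plan([(498.5,407.5,172,180,2)],8)
E
```

```text
[ 0.3 -0.1 -2.2] [ 0.01 -0.03 -0.04]
t 12.85 at [498.1 407.9 174.6] rpy [-1.7999e+02 -2.0000e-02  1.7994e+02] w 17.7
dp [[-0.01, -0.01, 0.05], [-0.01, -0.01, 0.05], [0.0, 0.0, 0.0], [0.0, 0.0, 0.0], [0.0, 0.0, 0.0]] twist [np.float64(-0.01), np.float64(-0.01), 0.0, 0.0, 0.0]
```

arm_command([
  [0,0,0.06],
  [0,0,0.05],
  [0,0,0],
  [0,0,0],
  [0,0,0],
], gripper=[8,8,8,8,8], twist=[0,0,0,0,0])

```text
time: 13.48
tool_pos: [498.2, 408.0, 172.3]
tcp_rot: [3.141, 0.0, 3.14]
contact_force: [-1.2, 0.1, -1.2]
grip_width: 17.8
finger_force: 30.0
```

arm_command([
  [0,0,0],
  [0,0,0],
  [0,0,0],
  [0,0,0],
  [0,0,0],
], gripper=[50,50,50,50,50], twist=[0,0,0,0,0])

```text
time: 14.1
tool_pos: [498.2, 408.0, 172.3]
tcp_rot: [3.141, 0.0, 3.14]
contact_force: [0.2, 0.9, 0.1]
grip_width: 49.7
finger_force: 0.0
```

```bash
python3 - <<'E'
from h import *
plan([(498,408,260,180),(430,258,260,180)],50)
E
```

```text
t 14.1 at [498.2 408.  172.3] rpy [1.7999e+02 1.0000e-02 1.7993e+02] w 49.7
dp [[0.0, 0.0, -0.88], [0.0, 0.0, -0.88], [0.0, 0.0, -0.88], [0.0, 0.0, -0.88], [0.39, -0.86, 0.0]] twist [np.float64(0.0), np.float64(0.0), np.float64(0.0), np.float64(0.0), np.float64(0.0)]
dp [[0.39, -0.86, 0.0], [0.39, -0.86, 0.0], [0.39, -0.86, 0.0], [0.39, -0.86, 0.0], [0.39, -0.86, 0.0]] twist [np.float64(0.0), np.float64(0.0), np.float64(0.0), np.float64(0.0), np.float64(0.0)]
dp [[0.39, -0.86, 0.0], [0.0, 0.0, 0.0], [0.0, 0.0, 0.0], [0.0, 0.0, 0.0], [0.0, 0.0, 0.0]] twist [np.float64(0.0), 0.0, 0.0, 0.0, 0.0]
```

arm_command([
  [0,0,-0.88],
  [0,0,-0.88],
  [0,0,-0.88],
  [0,0,-0.88],
  [0.39,-0.86,0],
], gripper=[50,50,50,50,50], twist=[0,0,0,0,0])

```text
time: 14.72
tool_pos: [489.2, 387.5, 261.9]
tcp_rot: [3.139, 0.003, 3.141]
contact_force: [0.7, -0.0, 0.1]
grip_width: 49.9
finger_force: 0.0
```

arm_command([
  [0.39,-0.86,0],
  [0.39,-0.86,0],
  [0.39,-0.86,0],
  [0.39,-0.86,0],
  [0.39,-0.86,0],
], gripper=[40,40,40,40,40], twist=[0,0,0,0,0])

```text
time: 15.35
tool_pos: [439.2, 278.4, 260.4]
tcp_rot: [3.141, 0.0, 3.14]
contact_force: [1.3, -0.5, 0.6]
grip_width: 40.0
finger_force: 0.0
```

arm_command([
  [0.39,-0.86,0],
  [0,0,0.6],
  [0,0,0.6],
  [0,0,0.6],
  [0,0,0],
], gripper=[40,40,40,40,40], twist=[0,0,0,0,0])

```text
time: 15.98
tool_pos: [429.2, 257.3, 214.5]
tcp_rot: [-3.141, -0.002, 3.14]
contact_force: [0.0, -0.5, 1.0]
grip_width: 39.7
finger_force: 0.0
```

```bash
python3 - <<'E'
from h import *
plan([(424,258,135,180,4),(422,258,117,180,1)],8)
im=capture("side")[:,:,::-1].copy();cv2.imwrite("pics/side5.png",im)
t=capture("top")[:,:,::-1].copy();cv2.imwrite("pics/top5.png",t)
out=np.zeros((600,800,3),np.uint8)
out[:600,:400]=crop(im,120,170,220,320,4)
out[:400,400:]=crop(t,120,180,220,280,4)
cv2.imwrite("pics/c5.png",out)
E
```

```text
t 15.97 at [429.2 257.3 214.5] rpy [-1.7996e+02 -1.1000e-01  1.7993e+02] w 39.7
dp [[0.05, 0.01, 0.8], [0.05, 0.01, 0.8], [0.05, 0.01, 0.8], [0.05, 0.01, 0.8], [0.08, 0.0, 0.72]] twist [np.float64(0.0), np.float64(0.0), np.float64(0.0), np.float64(0.0), np.float64(0.0)]
```

View pics/c5.png

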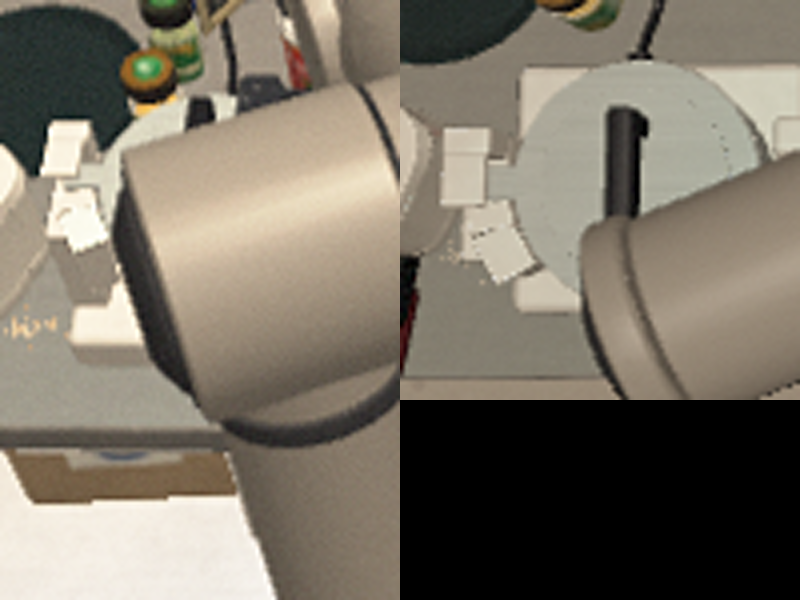

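arm_command([
  [0.11,0,0.8],
  [0.11,0,0.8],
  [0.11,0,0.8],
  [0.11,0,0.8],
  [0,0,0.35],
], gripper=[40,40,40,40,40], twist=[0,0,0,0,0])

```text
time: 16.7
tool_pos: [418.7, 257.6, 126.3]
tcp_rot: [3.142, -0.0, 3.141]
contact_force: [-0.1, 0.6, 0.2]
grip_width: 40.1
finger_force: 0.0
```

```bash
python3 - <<'E'
from h import *
o=get_obs();print(np.round(o["contact_force"],1));plan([(418,258,117.5,180)],8)
E
```

```text
[-0.1  0.6  0.2]
t 16.7 at [418.7 257.6 126.3] rpy [ 1.8000e+02 -1.0000e-02  1.7994e+02] w 40.1
dp [[0.03, 0.01, 0.35], [0.0, 0.0, 0.0], [0.0, 0.0, 0.0], [0.0, 0.0, 0.0], [0.0, 0.0, 0.0]] twist [np.float64(-0.01), 0.0, 0.0, 0.0, 0.0]
```

arm_command([
  [0.02,0,0.35],
  [0,0,0],
  [0,0,0],
  [0,0,0],
  [0,0,0],
], gripper=[40,5,5,5,5], twist=[0,0,0,0,0])

```text
time: 17.32
tool_pos: [418.6, 258.9, 118.3]
tcp_rot: [3.139, 0.001, 3.14]
contact_force: [-0.6, 6.0, 0.2]
grip_width: 13.9
finger_force: 30.0
```

```bash
python3 - <<'E'
from h import *
o=get_obs();print(np.round(o["contact_force"],1),o["grip_width"],o["finger_force"])
p=np.array(o["tool_pos"]);H=np.array([503.7,258,146.5]);r=p+[0,0,8]-H
W=[]
for th in np.radians(np.arange(7.5,91,7.5)):
    c,s=np.cos(th),np.sin(th);W.append((H[0]+r[0]*c+r[2]*s,p[1],H[2]-8+r[2]*c-r[0]*s,180))
plan(W,5)
E
```

```text
[-0.6  6.   0.2] 13.909298950421649 30.00311940908432
t 17.32 at [418.6 258.9 118.3] rpy [1.7985e+02 8.0000e-02 1.7991e+02] w 13.9
dp [[0.08, 0.0, -0.45], [0.02, 0.0, -0.46], [-0.04, 0.0, -0.46], [-0.1, 0.0, -0.45], [-0.16, 0.0, -0.43]] twist [np.float64(-0.02), np.float64(0.0), np.float64(0.0), np.float64(0.0), np.float64(0.0)]
dp [[-0.21, 0.0, -0.4], [-0.27, 0.0, -0.37], [-0.31, 0.0, -0.33], [-0.35, 0.0, -0.29], [-0.39, 0.0, -0.24]] twist [np.float64(0.0), np.float64(0.0), np.float64(0.0), np.float64(0.0), np.float64(0.0)]
dp [[-0.42, 0.0, -0.19], [-0.44, 0.0, -0.13], [0.0, 0.0, 0.0], [0.0, 0.0, 0.0], [0.0, 0.0, 0.0]] twist [np.float64(0.0), np.float64(0.0), 0.0, 0.0, 0.0]
```

arm_command([
  [0.08,0,-0.45],
  [0.02,0,-0.46],
  [-0.04,0,-0.46],
  [-0.1,0,-0.45],
  [-0.16,0,-0.43],
], gripper=[5,5,5,5,5], twist=[0,0,0,0,0])

```text
time: 17.95
tool_pos: [424.0, 258.8, 174.6]
tcp_rot: [3.139, 0.002, 3.14]
contact_force: [5.2, 5.9, -5.0]
grip_width: 13.6
finger_force: 30.0
```

arm_command([
  [-0.21,0,-0.4],
  [-0.27,0,-0.37],
  [-0.31,0,-0.33],
  [-0.35,0,-0.29],
  [-0.39,0,-0.24],
], gripper=[5,5,5,5,5], twist=[0,0,0,0,0])

```text
time: 18.58
tool_pos: [460.5, 258.8, 215.2]
tcp_rot: [3.139, -0.002, 3.141]
contact_force: [-3.7, 5.1, 0.1]
grip_width: 13.5
finger_force: 30.0
```

arm_command([
  [-0.42,0,-0.19],
  [-0.3,0,-0.07],
  [0,0,0],
  [0,0,0],
  [0,0,0],
], gripper=[5,5,5,5,5], twist=[0,0,0,0,0])

```text
time: 19.2
tool_pos: [479.0, 258.9, 223.1]
tcp_rot: [3.138, 0.001, 3.141]
contact_force: [-5.3, 4.4, 9.5]
grip_width: 13.5
finger_force: 30.0
```

arm_command([
  [0,0,0],
  [0,0,0],
  [0,0,0],
  [0,0,-0.8],
  [0,0,-0.8],
], gripper=[40,40,40,40,40], twist=[0,0,0,0,0])

```text
time: 19.82
tool_pos: [479.4, 257.3, 261.3]
tcp_rot: [-3.141, -0.001, 3.14]
contact_force: [0.0, -0.3, 0.1]
grip_width: 40.1
finger_force: 0.0
```

```bash
python3 - <<'E'
from h import *
o=get_obs();print(np.round(o["joint_positions"],3))
print("targets: guard up tip outer corner",proj("top",[459,258,231]))
t=capture("top")[:,:,::-1].copy();cv2.imwrite("pics/top6.png",t)
s=capture("side")[:,:,::-1].copy();cv2.imwrite("pics/side6.png",s)
plan([(380,258,260,180)],8)
E
```

```text
[ 0.352  0.354  1.41  -0.     1.379 -1.218]
targets: guard up tip outer corner [[234.40200137 238.50293303]]
t 19.93 at [480.5 257.7 263.1] rpy [179.92   0.22 179.92] w 40.2
dp [[0.8, 0.0, 0.02], [0.8, 0.0, 0.02], [0.8, 0.0, 0.02], [0.8, 0.0, 0.02], [0.8, 0.0, 0.02]] twist [np.float64(0.0), np.float64(0.0), np.float64(0.0), np.float64(0.0), np.float64(0.0)]
```

```bash
python3 - <<'E'
from h import *
for z in (0.,300.,400.,500.,600.,700.):print(z,ray("side",(200,52),z)[0].round(0),ray("top",(130,13),z)[0].round(0))
plan([(420,200,300,180),(420,77,420,180)],8)
E
```

```text
0.0 [1497.  424.    0.] [1177.  615.    0.]
300.0 [1088.  355.  300.] [980. 494. 300.]
400.0 [952. 332. 400.] [914. 454. 400.]
500.0 [815. 309. 500.] [848. 414. 500.]
600.0 [679. 285. 600.] [782. 374. 600.]
700.0 [543. 262. 700.] [717. 334. 700.]
t 19.93 at [480.5 257.7 263.1] rpy [179.92   0.22 179.92] w 40.2
dp [[0.8, -0.77, -0.5], [0.8, -0.77, -0.5], [0.8, -0.77, -0.5], [0.0, -0.82, -0.8], [0.0, -0.82, -0.8]] twist [np.float64(-0.01), np.float64(-0.01), np.float64(-0.01), np.float64(0.0), np.float64(0.0)]
dp [[0.0, -0.82, -0.8], [0.0, -0.82, -0.8], [0.0, -0.82, -0.8], [0.0, -0.82, -0.8], [0.0, 0.0, 0.0]] twist [np.float64(0.0), np.float64(0.0), np.float64(0.0), np.float64(0.0), 0.0]
```

arm_command([
  [0.8,-0.77,-0.5],
  [0.8,-0.77,-0.5],
  [0.8,-0.77,-0.5],
  [0,-0.82,-0.8],
  [0,-0.82,-0.8],
], gripper=[40,40,40,40,40], twist=[0,0,0,0,0])

```text
time: 20.55
tool_pos: [418.9, 158.1, 338.4]
tcp_rot: [-3.141, -0.001, 3.141]
contact_force: [-0.5, -0.4, 0.1]
grip_width: 40.0
finger_force: 0.0
```

```bash
python3 -c "
from h import *
o=get_obs();print(o['joint_positions'].round(4),o['tool_pos'].round(1))"
```

```text
[ 1.8950e-01  1.2930e-01  1.4994e+00 -1.0000e-04  1.5140e+00 -1.3803e+00] [418.9 158.1 338.4]
```

arm_command([
  [0,-0.82,-0.8],
  [0,-0.82,-0.8],
  [0,-0.82,-0.8],
  [0,-0.82,-0.8],
  [0,0,0],
], gripper=[0,0,0,0,0], twist=[0,0,0,0,0])

```text
time: 21.18
tool_pos: [419.8, 76.0, 418.9]
tcp_rot: [3.142, 0.002, 3.138]
contact_force: [0.6, 0.4, -0.3]
grip_width: 0.3
finger_force: 0.0
```

```bash
python3 - <<'E'
from h import *
from scipy.optimize import least_squares
o=get_obs();q=o['joint_positions'];p=o['tool_pos'];print(q.round(4),p.round(1))
D=[([1.037,.342,1.524,0,1.275],[198.5,486.0,226.7]),([.352,.354,1.41,0,1.379],[480.5,257.7,263.1]),(q[:5],p)]
import os
f=lambda x:np.ravel([[x[0]*np.sin(a[1])+x[1]*np.sin(a[1]+a[2])+x[2]-(b[0]*np.cos(a[0])+b[1]*np.sin(a[0])),x[0]*np.cos(a[1])+x[1]*np.cos(a[1]+a[2])+x[3]-b[2]] for a,b in D])
s=least_squares(f,[450,450,50,0]);print(s.x.round(1),s.fun.round(2))
print("lat",[-b[0]*np.sin(a[0])+b[1]*np.cos(a[0]) for a,b in D])
im=capture("side")[:,:,::-1].copy();t=capture("top")[:,:,::-1].copy();cv2.imwrite("pics/side7.png",im);cv2.imwrite("pics/top7.png",t)
out=np.zeros((600,800,3),np.uint8);out[:320,:]=crop(im,110,190,270,254,5);out[320:600,:700]=crop(t,115,185,290,255,4)
cv2.imwrite("pics/c7.png",out)
E
```

```text
[-1.0000e-03  7.2900e-02  1.3518e+00  0.0000e+00  1.7152e+00 -1.5684e+00] [419.8  76.  418.9]
[439.5 385.4   6.4 -75.3] [ 3.06 -0.07 -2.98 -0.14 -0.08  0.21]
lat [np.float64(76.39430633469831), np.float64(76.23433100320895), np.float64(76.40278056880919)]
```

View pics/c7.png

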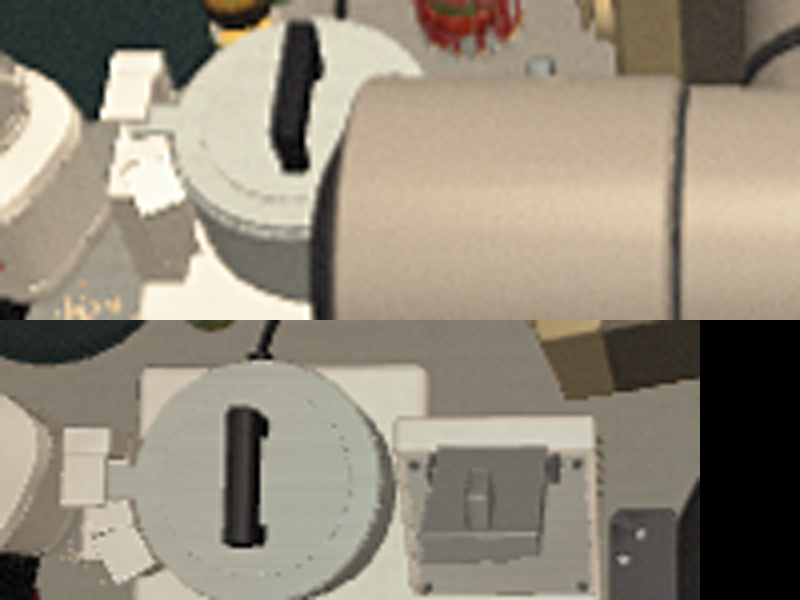

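arm_command([
  [-1,0,-0.6],
  [-1,0,-0.6],
  [-1,0,-0.6],
  [-1,0,-0.6],
  [-1,0,0],
], gripper=[0,0,0,0,0], twist=[0,0,0,0,0])

```text
time: 21.9
tool_pos: [545.3, 77.8, 478.3]
tcp_rot: [3.141, -0.0, -3.142]
contact_force: [1.1, 1.2, -0.0]
grip_width: 0.6
finger_force: 0.0
```

arm_command([
  [-1,0,0],
  [-1,0,0],
  [-1,0,0],
  [-1,0,0],
  [-1,0,0],
], gripper=[0,0,0,0,0], twist=[0,0,0,0,0])

```text
time: 22.52
tool_pos: [669.9, 77.8, 477.3]
tcp_rot: [3.141, -0.002, -3.142]
contact_force: [1.4, 0.2, 1.6]
grip_width: 0.1
finger_force: 0.0
```

```bash
python3 -c "
from h import *
o=get_obs();print(o['joint_positions'].round(4),o['tool_pos'].round(1),np.degrees(o['tcp_rot']).round(2))"
```

```text
[ 2.0000e-03  7.5650e-01  1.2860e-01  4.0000e-04  2.2584e+00 -1.5686e+00] [669.9  77.8 477.3] [ 1.7998e+02 -1.1000e-01 -1.8000e+02]
```

arm_command([
  [-0.8,0,0],
  [-0.8,0,0],
  [-0.8,0,0],
  [0,0,0],
  [0,0,0],
], gripper=[0,0,0,0,0], twist=[0,0,0,0,0])

```text
time: 23.15
tool_pos: [701.1, 73.6, 457.7]
tcp_rot: [3.139, 0.026, 3.14]
contact_force: [-0.5, 0.7, 0.6]
grip_width: 0.5
finger_force: 0.0
```

```bash
python3 -c "
from h import *
o=get_obs();print(o['joint_positions'].round(4),o['tool_pos'].round(1),np.degrees(o['tcp_rot']).round(2))"
```

```text
[-0.0053  0.8289  0.0365  0.0036  2.2499 -1.5727] [701.1  73.6 457.7] [179.85   1.51 179.93]
```

arm_command([
  [-1,0,-0.8],
  [-1,0,-0.8],
  [-1,0,-0.8],
  [-1,0,-0.8],
  [-1,0,-0.8],
], gripper=[0,0,0,0,0], twist=[0,0,0,0,0])

```text
time: 23.78
tool_pos: [716.7, 62.7, 477.8]
tcp_rot: [3.13, 0.118, 3.14]
contact_force: [-0.8, -0.1, 0.4]
grip_width: 0.4
finger_force: 0.0
```

```bash
python3 -c "
from h import *
o=get_obs();print(o['joint_positions'].round(4),o['tool_pos'].round(1),np.degrees(o['tcp_rot']).round(2))"
```

```text
[-0.0256  0.8024  0.0371  0.0177  2.1843 -1.584 ] [716.7  62.7 477.8] [179.33   6.77 179.88]
```

arm_command([
  [-1,0.05,-0.65],
  [-1,0.05,-0.65],
  [-1,0.05,-0.65],
  [-1,0.05,-0.6],
  [-1,0.05,-0.6],
], gripper=[0,0,0,0,0], twist=[0,0,0,0,0])

```text
time: 24.4
tool_pos: [735.4, 60.0, 493.6]
tcp_rot: [3.122, 0.207, 3.138]
contact_force: [-0.6, -0.3, -0.4]
grip_width: 0.4
finger_force: 0.0
```

arm_command([
  [-1,0.05,-0.55],
  [-1,0.05,-0.55],
  [-1,0.05,-0.55],
  [-1,0.05,-0.5],
  [-1,0.05,-0.5],
], gripper=[0,0,0,0,0], twist=[0,0,0,0,0])

```text
time: 25.02
tool_pos: [754.2, 57.6, 510.2]
tcp_rot: [3.114, 0.294, 3.136]
contact_force: [0.2, -0.5, 0.4]
grip_width: 0.3
finger_force: 0.0
```

```bash
python3 -c "
from h import *
o=get_obs();print(o['joint_positions'].round(4),o['tool_pos'].round(1),np.degrees(o['tcp_rot']).round(2))"
```

```text
[-0.0407  0.7711  0.0372  0.0418  2.0398 -1.5856] [754.2  57.6 510.2] [178.45  16.86 179.69]
```

arm_command([
  [0.77,0,-0.8],
  [0.77,0,-0.85],
  [0.77,0,-0.9],
  [0.77,0,-0.9],
  [0.77,0,-0.9],
], gripper=[0,0,0,0,0], twist=[0,0,0,0,0])

```text
time: 25.65
tool_pos: [629.4, 55.4, 587.1]
tcp_rot: [3.115, 0.294, 3.136]
contact_force: [-0.4, -0.9, -0.5]
grip_width: 0.1
finger_force: 0.0
```

arm_command([
  [0.77,0,-0.9],
  [0.77,0,-0.9],
  [0.77,0,-0.9],
  [-0.9,0,-0.9],
  [-0.9,0,-0.9],
], gripper=[0,0,0,0,0], twist=[0,0,0,0,0])

```text
time: 26.28
tool_pos: [572.0, 51.8, 669.4]
tcp_rot: [3.113, 0.306, 3.136]
contact_force: [21.9, 0.4, 55.7]
grip_width: 0.3
finger_force: 0.0
```

arm_command([
  [-1,0,-0.95],
  [-1,0,-0.95],
  [-1,0,-0.95],
  [-1,0,-0.9],
  [-1,0,-0.9],
], gripper=[0,0,0,0,0], twist=[0,0,0,0,0])

```text
time: 26.9
tool_pos: [576.3, 41.6, 696.8]
tcp_rot: [3.104, 0.406, 3.132]
contact_force: [0.2, -0.7, 1.1]
grip_width: 0.4
finger_force: 0.0
```

```bash
python3 -c "
from h import *
o=get_obs();print(o['joint_positions'].round(4),o['tool_pos'].round(1),np.degrees(o['tcp_rot']).round(2))"
```

```text
[-0.1019  0.4585  0.0362  0.0948  2.2436 -1.5968] [576.3  41.6 696.8] [177.84  23.26 179.46]
```

arm_command([
  [-1,0.1,-0.8],
  [-1,0.1,-0.8],
  [-1,0.1,-0.8],
  [-1,0.1,-0.75],
  [-1,0.1,-0.75],
], gripper=[0,0,0,0,0], twist=[0,0,0,0,0])

```text
time: 27.52
tool_pos: [582.7, 44.7, 720.6]
tcp_rot: [3.094, 0.497, 3.128]
contact_force: [0.3, 0.1, 0.0]
grip_width: 0.6
finger_force: 0.0
```

arm_command([
  [-1,0.1,-0.7],
  [-1,0.1,-0.7],
  [-1,0.1,-0.7],
  [-1,0.1,-0.65],
  [-1,0.1,-0.65],
], gripper=[0,0,0,0,0], twist=[0,0,0,0,0])

```text
time: 28.15
tool_pos: [588.3, 47.3, 746.2]
tcp_rot: [3.084, 0.588, 3.122]
contact_force: [-0.2, 0.2, 0.2]
grip_width: 0.2
finger_force: 0.0
```

arm_command([
  [-1,0.1,-0.6],
  [-1,0.1,-0.6],
  [-1,0.1,-0.6],
  [-1,0.1,-0.55],
  [-1,0.1,-0.55],
], gripper=[0,0,0,0,0], twist=[0,0,0,0,0])

```text
time: 28.78
tool_pos: [594.1, 49.7, 771.9]
tcp_rot: [3.072, 0.678, 3.115]
contact_force: [0.4, -0.3, -0.2]
grip_width: 0.7
finger_force: 0.0
```

```bash
python3 -c "
from h import *
o=get_obs();print(o['joint_positions'].round(4),o['tool_pos'].round(1),np.degrees(o['tcp_rot']).round(2))
M=R.from_euler('xyz',o['tcp_rot']).as_matrix();print(M.round(3))"
```

```text
[-0.1111  0.3856  0.0372  0.1375  2.0434 -1.5743] [594.1  49.7 771.9] [176.02  38.84 178.49]
[[-0.779 -0.017  0.627]
 [ 0.021  0.998  0.053]
 [-0.627  0.054 -0.777]]
```

```bash
python3 - <<'E'
from h import *
o=get_obs();y=np.degrees(np.arctan2(*R.from_euler('xyz',o['tcp_rot']).as_matrix()[[1,0],0]))
plan([(394,253,260,y),(394,253,195,y)],0)
E
```

```text
t 28.77 at [594.1  49.7 771.9] rpy [176.02  38.84 178.49] w 0.7
dp [[0.96, 0.36, 0.57], [0.96, 0.36, 0.57], [0.96, 0.36, 0.57], [0.96, 0.36, 0.57], [0.96, 0.36, 0.57]] twist [np.float64(0.0), np.float64(0.0), np.float64(0.0), np.float64(0.0), np.float64(0.0)]
dp [[0.96, 0.36, 0.57], [0.96, 0.36, 0.57], [0.96, 0.36, 0.57], [0.96, 0.36, 0.57], [0.96, 0.36, 0.57]] twist [np.float64(0.0), np.float64(0.0), np.float64(0.0), np.float64(0.0), np.float64(0.0)]
dp [[0.96, 0.36, 0.57], [0.96, 0.36, 0.57], [0.96, 0.36, 0.57], [0.96, 0.36, 0.57], [0.96, 0.36, 0.57]] twist [np.float64(0.0), np.float64(0.0), np.float64(0.0), np.float64(0.0), np.float64(0.0)]
dp [[0.96, 0.36, 0.57], [0.96, 0.36, 0.57], [0.96, 0.36, 0.57], [0.96, 0.36, 0.57], [0.96, 0.36, 0.57]] twist [np.float64(0.0), np.float64(0.0), np.float64(0.0), np.float64(0.0), np.float64(0.0)]
dp [[0.54, -0.05, 0.67], [0.54, -0.05, 0.67], [0.54, -0.05, 0.67], [0.0, 0.0, 0.0], [0.0, 0.0, 0.0]] twist [np.float64(0.0), np.float64(0.0), np.float64(0.0), 0.0, 0.0]
```

arm_command([
  [0.3,0.11,0.18],
  [0.6,0.22,0.36],
  [0.96,0.36,0.57],
  [0.96,0.36,0.57],
  [0.96,0.36,0.57],
], gripper=[0,0,0,0,0], twist=[0,0,0,0,0])

```text
time: 29.4
tool_pos: [554.3, 90.1, 669.8]
tcp_rot: [3.072, 0.678, 3.115]
contact_force: [0.3, -0.0, 0.1]
grip_width: 0.2
finger_force: 0.0
```

arm_command([
  [0.96,0.36,0.57],
  [0.96,0.36,0.57],
  [0.96,0.36,0.57],
  [0.96,0.36,0.57],
  [0.96,0.36,0.57],
], gripper=[0,0,0,0,0], twist=[0,0,0,0,0])

```text
time: 30.02
tool_pos: [504.9, 141.2, 541.6]
tcp_rot: [3.072, 0.677, 3.115]
contact_force: [-0.2, 1.6, 0.3]
grip_width: 0.5
finger_force: 0.0
```

arm_command([
  [0.96,0.36,0.57],
  [0.96,0.36,0.57],
  [0.96,0.36,0.57],
  [0.96,0.36,0.57],
  [0.96,0.36,0.57],
], gripper=[0,0,0,0,0], twist=[0,0,0,0,0])

```text
time: 30.65
tool_pos: [455.2, 192.4, 413.5]
tcp_rot: [3.072, 0.677, 3.115]
contact_force: [0.1, -0.1, 0.5]
grip_width: 0.4
finger_force: 0.0
```

```bash
python3 - <<'E'
from h import *
o=get_obs();print(o['joint_positions'].round(3));y=np.degrees(np.arctan2(*R.from_euler('xyz',o['tcp_rot']).as_matrix()[[1,0],0]))
plan([(394,253,250,y),(394,253,195,y)],0)
E
```

```text
[ 0.352 -0.152  1.765 -0.218  0.878 -1.134]
t 30.65 at [455.2 192.4 413.5] rpy [176.    38.81 178.48] w 0.4
dp [[0.87, 0.3, 0.53], [0.87, 0.3, 0.53], [0.87, 0.3, 0.53], [0.87, 0.3, 0.53], [0.87, 0.3, 0.53]] twist [np.float64(0.0), np.float64(0.0), np.float64(0.0), np.float64(0.0), np.float64(0.0)]
dp [[0.87, 0.3, 0.53], [0.87, 0.3, 0.53], [0.69, -0.06, 0.86], [0.69, -0.06, 0.86], [0.0, 0.0, 0.0]] twist [np.float64(0.0), np.float64(0.0), np.float64(0.0), np.float64(0.0), 0.0]
```

arm_command([
  [0.87,0.3,0.53],
  [0.87,0.3,0.53],
  [0.87,0.3,0.53],
  [0.87,0.3,0.53],
  [0.87,0.3,0.53],
], gripper=[0,0,0,0,0], twist=[0,0,0,0,0])

```text
time: 31.28
tool_pos: [411.4, 235.6, 296.0]
tcp_rot: [3.071, 0.677, 3.115]
contact_force: [-0.1, 1.3, -1.1]
grip_width: 0.2
finger_force: 0.0
```

```bash
python3 - <<'E'
from h import *
o=get_obs();print(o['joint_positions'].round(3),o['contact_force'].round(1));y=np.degrees(np.arctan2(*R.from_euler('xyz',o['tcp_rot']).as_matrix()[[1,0],0]))
plan([(394,253,250,y),(400,254,187,y)],0)
E
```

```text
[ 0.547 -0.08   2.031 -0.5    0.624 -0.697] [-0.1  1.3 -1.1]
t 31.27 at [411.4 235.6 296. ] rpy [175.98  38.8  178.47] w 0.2
dp [[0.86, 0.3, 0.52], [0.86, 0.3, 0.52], [0.46, -0.03, 0.7], [0.46, -0.03, 0.7], [0.46, -0.03, 0.7]] twist [np.float64(0.0), np.float64(0.0), np.float64(0.0), np.float64(0.0), np.float64(0.0)]
```

```bash
cat > ik.py <<'E'
from h import *
from scipy.optimize import least_squares
Rz=lambda a:R.from_euler('z',a).as_matrix();Ry=lambda a:R.from_euler('y',a).as_matrix()
def fk(q,x):
    L1,L2,c,h,T,lat=x
    A=Rz(q[0]);S=np.array([c,lat,h]);p=S+L1*np.array([np.sin(q[1]),0,np.cos(q[1])])
    B=Ry(q[1]+q[2]);p=p+B@[0,0,L2];C=B@Rz(q[3])@Ry(q[4]);z=C@[0,0,1];p=p+T*z
    return A@p,A@z
E
python3 - <<'E'
from ik import *
o=get_obs();z=R.from_euler('xyz',o['tcp_rot']).as_matrix()[:,2]
D=[([1.037,.342,1.524,0,1.275],[198.5,486.0,226.7]),([.352,.354,1.41,0,1.379],[480.5,257.7,263.1]),([.1895,.1293,1.4994,0,1.514],[418.9,158.1,338.4]),([-.001,.0729,1.3518,0,1.7152],[419.8,76,418.9]),
([-.1111,.3856,.0372,.1375,2.0434],[594.1,49.7,771.9]),([.002,.7565,.1286,.0004,2.2584],[669.9,77.8,477.3]),([-.1019,.4585,.0362,.0948,2.2436],[576.3,41.6,696.8]),(o['joint_positions'],o['tool_pos'])]
f=lambda x:np.ravel([fk(q,x)[0]-p for q,p in D])
s=least_squares(f,[440,385,6,150,225,76]);print(s.x.round(1),abs(s.fun).max().round(1));np.save("kin.npy",s.x)
print(fk(D[-1][0],s.x)[1].round(3),z.round(3))
lo=np.array([-2.5,-.75,.06,-.97,.31]);hi=np.array([2.5,2,2.68,4.1,2.63])
P=np.array([456.4,258,117.2])
for az in(5,15,25,35):
  for tilt in(39,34,30,26):
    a,t=np.radians([az,tilt]);zz=np.array([np.sin(t)*np.cos(a),np.sin(t)*np.sin(a),-np.cos(t)])
    for d in(0,):
      g=lambda q:np.r_[(fk(q,s.x)[0]-(P-d*zz))/100,fk(q,s.x)[1]-zz]
      r=least_squares(g,np.clip(D[-1][0][:5],lo,hi),bounds=(lo,hi));print(az,tilt,r.x.round(2),"err",np.linalg.norm(r.fun[:3]*100).round(1),np.degrees(np.linalg.norm(r.fun[3:])).round(1))
E
```

```text
[577.7 395.1 -31.9 156.  361.2  76.8] 21.6
[ 0.627  0.053 -0.777] [ 0.627  0.053 -0.777]
5 39 [ 0.54  0.21  2.22 -0.97  0.31] err 1.7 5.7
5 34 [ 0.54  0.22  2.22 -0.97  0.31] err 0.3 1.1
5 30 [ 0.51  0.22  2.18 -0.68  0.33] err 0.0 0.0
5 26 [ 0.48  0.22  2.12 -0.44  0.41] err 0.0 0.0
15 39 [ 0.54  0.21  2.22 -0.97  0.31] err 2.6 8.6
15 34 [ 0.5   0.21  2.19 -0.66  0.31] err 1.7 5.7
15 30 [ 0.44  0.2   2.17 -0.34  0.31] err 0.8 2.6
15 26 [ 0.41  0.21  2.15 -0.2   0.34] err 0.0 0.0
25 39 [0.25 0.19 2.46 2.59 0.31] err 1.6 5.4
25 34 [0.27 0.18 2.2  0.45 0.31] err 2.1 6.7
25 30 [0.32 0.19 2.18 0.22 0.31] err 1.0 3.1
25 26 [0.34 0.2  2.17 0.13 0.33] err 0.0 0.0
35 39 [0.15 0.18 2.38 1.73 0.31] err 0.3 1.4
35 34 [0.18 0.18 2.28 1.05 0.31] err 0.6 2.2
35 30 [0.24 0.18 2.22 0.66 0.31] err 0.1 0.4
35 26 [0.26 0.2  2.16 0.42 0.38] err 0.0 0.0
```

```bash
cat > ik.py <<'E'
from h import *
from scipy.optimize import least_squares
Rz=lambda a:R.from_euler('z',a).as_matrix();Ry=lambda a:R.from_euler('y',a).as_matrix()
def fk(q,x):
    L1,L2,c,h,T,lat,e=x
    A=Rz(q[0]);p=np.array([c,lat,h])+L1*np.array([np.sin(q[1]),0,np.cos(q[1])])
    B=Ry(q[1]+q[2]);p=p+B@[e,0,L2];C=B@Rz(q[3])@Ry(q[4]);z=C@[0,0,1];p=p+T*z
    return A@p,A@z
E
python3 - <<'E'
from ik import *
o=get_obs()
D=[([1.037,.342,1.524,0,1.275],[198.5,486.0,226.7]),([.352,.354,1.41,0,1.379],[480.5,257.7,263.1]),([.1895,.1293,1.4994,0,1.514],[418.9,158.1,338.4]),([-.001,.0729,1.3518,0,1.7152],[419.8,76,418.9]),
([-.1111,.3856,.0372,.1375,2.0434],[594.1,49.7,771.9]),([.002,.7565,.1286,.0004,2.2584],[669.9,77.8,477.3]),([-.1019,.4585,.0362,.0948,2.2436],[576.3,41.6,696.8]),(o['joint_positions'],o['tool_pos'])]
f=lambda x:np.ravel([fk(q,x)[0]-p for q,p in D])
s=least_squares(f,[440,385,6,150,225,76,0]);print(s.x.round(1),abs(s.fun).max().round(1));x=s.x
lo=np.array([-2.5,-.75,.06,-.97,.31]);hi=np.array([2.5,2,2.68,4.1,2.63])
P=np.array([456.4,258,117.2])
for az in(5,15,25):
  for tilt in(39,34,30,26,22):
    a,t=np.radians([az,tilt]);zz=np.array([np.sin(t)*np.cos(a),np.sin(t)*np.sin(a),-np.cos(t)])
    for d in(0,60):
      g=lambda q:np.r_[(fk(q,x)[0]-(P-d*zz))/100,fk(q,x)[1]-zz]
      r=least_squares(g,np.clip(D[-1][0][:5],lo,hi),bounds=(lo,hi));print(az,tilt,d,r.x.round(2),"err",np.linalg.norm(r.fun[:3]*100).round(1),np.degrees(np.linalg.norm(r.fun[3:])).round(1))
E
```

```text
[5.065e+02 3.794e+02 3.000e-01 2.224e+02 3.178e+02 7.640e+01 4.620e+01] 1.6
5 39 0 [ 0.52  0.32  2.12 -0.97  0.31] err 1.9 5.9
5 39 60 [ 0.56  0.17  2.19 -0.97  0.33] err 0.7 2.3
5 34 0 [ 0.52  0.32  2.12 -0.97  0.31] err 0.5 1.7
5 34 60 [ 0.55  0.17  2.14 -0.74  0.38] err 0.0 0.0
5 30 0 [ 0.49  0.31  2.09 -0.68  0.32] err 0.0 0.0
5 30 60 [ 0.52  0.18  2.08 -0.5   0.45] err 0.0 0.0
5 26 0 [ 0.47  0.32  2.04 -0.44  0.39] err 0.0 0.0
5 26 60 [ 0.49  0.19  2.02 -0.35  0.54] err 0.0 0.0
5 22 0 [ 0.45  0.33  1.98 -0.29  0.49] err 0.0 0.0
5 22 60 [ 0.47  0.21  1.96 -0.24  0.63] err 0.0 0.0
15 39 0 [ 0.52  0.32  2.12 -0.97  0.31] err 2.8 9.2
15 39 60 [ 0.54  0.16  2.2  -0.97  0.31] err 1.7 5.7
15 34 0 [ 0.47  0.31  2.09 -0.59  0.31] err 1.9 6.2
15 34 60 [ 0.45  0.14  2.16 -0.4   0.31] err 0.7 1.9
15 30 0 [ 0.43  0.3   2.08 -0.32  0.31] err 0.9 2.9
15 30 60 [ 0.43  0.15  2.12 -0.23  0.37] err 0.0 0.0
15 26 0 [ 0.41  0.3   2.06 -0.2   0.33] err 0.0 0.0
15 26 60 [ 0.42  0.16  2.05 -0.15  0.48] err 0.0 0.0
15 22 0 [ 0.4   0.31  2.01 -0.12  0.44] err 0.0 0.0
15 22 60 [ 0.41  0.19  1.98 -0.1   0.59] err 0.0 0.0
25 39 0 [0.29 0.32 2.34 2.73 0.31] err 1.7 5.2
25 39 60 [0.21 0.11 2.24 0.84 0.31] err 2.3 7.1
25 34 0 [0.3  0.29 2.1  0.35 0.31] err 2.3 7.2
25 34 60 [0.31 0.12 2.17 0.26 0.31] err 0.9 2.6
25 30 0 [0.33 0.29 2.09 0.2  0.31] err 1.1 3.4
25 30 60 [0.33 0.13 2.14 0.16 0.35] err 0.0 0.0
25 26 0 [0.34 0.29 2.08 0.13 0.32] err 0.0 0.0
25 26 60 [0.34 0.15 2.07 0.1  0.47] err 0.0 0.0
25 22 0 [0.35 0.31 2.02 0.08 0.44] err 0.0 0.0
25 22 60 [0.34 0.18 2.   0.06 0.59] err 0.0 0.0
```

```bash
python3 - <<'E'
from h import *
o=get_obs();y=np.degrees(np.arctan2(*R.from_euler('xyz',o['tcp_rot']).as_matrix()[[1,0],0]))
plan([(390,253,220,y,5),(405,255,165,y,5)],0)
E
```

```text
t 31.27 at [411.4 235.6 296. ] rpy [175.98  38.8  178.47] w 0.2
dp [[0.52, 0.11, 0.37], [0.52, 0.11, 0.37], [0.52, 0.11, 0.37], [0.52, 0.11, 0.37], [0.52, 0.11, 0.37]] twist [np.float64(0.0), np.float64(0.0), np.float64(0.0), np.float64(0.0), np.float64(0.0)]
dp [[0.18, -0.01, 0.42], [0.18, -0.01, 0.42], [0.18, -0.01, 0.42], [0.18, -0.01, 0.42], [0.18, -0.01, 0.42]] twist [np.float64(0.0), np.float64(0.0), np.float64(0.0), np.float64(0.0), np.float64(0.0)]
```

arm_command([
  [0.52,0.11,0.37],
  [0.52,0.11,0.37],
  [0.52,0.11,0.37],
  [0.52,0.11,0.37],
  [0.52,0.11,0.37],
], gripper=[0,0,0,0,0], twist=[0,0,0,0,0])

```text
time: 31.9
tool_pos: [389.7, 253.0, 220.4]
tcp_rot: [3.071, 0.677, 3.115]
contact_force: [-0.1, -0.5, -0.8]
grip_width: 0.7
finger_force: 0.0
```

```bash
python3 - <<'E'
from h import *
o=get_obs();print(o['joint_positions'].round(3));M=R.from_euler('xyz',o['tcp_rot']).as_matrix();print(M[:,2].round(3));y=np.degrees(np.arctan2(M[1,0],M[0,0]))
plan([(405,255,165,y,5)],0)
E
```

```text
[ 0.637  0.028  2.173 -0.812  0.472 -0.283]
[ 0.627  0.054 -0.778]
t 31.9 at [389.7 253.  220.4] rpy [175.97  38.79 178.47] w 0.7
dp [[0.18, -0.01, 0.42], [0.18, -0.01, 0.42], [0.18, -0.01, 0.42], [0.18, -0.01, 0.42], [0.18, -0.01, 0.42]] twist [np.float64(0.0), np.float64(0.0), np.float64(0.0), np.float64(0.0), np.float64(0.0)]
```

arm_command([
  [0.18,0,0.42],
  [0.18,0,0.42],
  [0.18,0,0.42],
  [0.18,0,0.42],
  [0.18,0,0.42],
], gripper=[0,0,0,0,0], twist=[0,0,0,0,0])

```text
time: 32.52
tool_pos: [407.2, 256.0, 176.7]
tcp_rot: [3.073, 0.66, 3.118]
contact_force: [0.3, -0.8, 0.3]
grip_width: 0.5
finger_force: 0.0
```

```bash
python3 - <<'E'
from h import *
o=get_obs();print(o['joint_positions'].round(3));M=R.from_euler('xyz',o['tcp_rot']).as_matrix();print(M.round(3));y=np.degrees(np.arctan2(M[1,0],M[0,0]))
plan([(452.6-40*M[0,2],258-40*M[1,2],114-40*M[2,2],y,5)],0)
E
```

```text
[ 0.603  0.137  2.201 -0.996  0.369 -0.1  ]
[[-0.79  -0.019  0.613]
 [ 0.018  0.998  0.054]
 [-0.613  0.054 -0.788]]
t 32.52 at [407.2 256.  176.7] rpy [176.07  37.79 178.66] w 0.5
dp [[0.02, -0.02, 0.3], [0.02, -0.02, 0.3], [0.02, -0.02, 0.3], [0.02, -0.02, 0.3], [0.02, -0.02, 0.3]] twist [np.float64(0.0), np.float64(0.0), np.float64(0.0), np.float64(0.0), np.float64(0.0)]
```

arm_command([
  [0.02,-0.02,0.3],
  [0.02,-0.02,0.3],
  [0.02,-0.02,0.3],
  [0.02,-0.02,0.3],
  [0.02,-0.02,0.3],
], gripper=[0,0,0,0,0], twist=[0,0,0,0,0])

```text
time: 33.15
tool_pos: [430.2, 255.6, 158.3]
tcp_rot: [3.073, 0.637, 3.119]
contact_force: [0.2, 0.6, 0.8]
grip_width: 0.8
finger_force: 0.0
```

```bash
python3 - <<'E'
from h import *
o=get_obs();print(o['joint_positions'].round(3));M=R.from_euler('xyz',o['tcp_rot']).as_matrix();print(M.round(3));y=np.degrees(np.arctan2(M[1,0],M[0,0]))
plan([(452.6-20*M[0,2],258-20*M[1,2],114-20*M[2,2],y,5)],0)
E
```

```text
[ 0.552  0.199  2.175 -0.996  0.321 -0.129]
[[-0.804 -0.018  0.594]
 [ 0.018  0.998  0.055]
 [-0.594  0.055 -0.802]]
t 33.15 at [430.2 255.6 158.3] rpy [176.06  36.47 178.7 ] w 0.8
dp [[0.07, 0.0, 0.23], [0.07, 0.0, 0.23], [0.07, 0.0, 0.23], [0.07, 0.0, 0.23], [0.07, 0.0, 0.23]] twist [np.float64(0.0), np.float64(0.0), np.float64(0.0), np.float64(0.0), np.float64(0.0)]
```

arm_command([
  [0.3,0,0.1],
  [0.25,0,0.15],
  [0.2,0,0.2],
  [0.15,0,0.2],
  [0.1,0,0.2],
], gripper=[0,0,0,0,0], twist=[0,0,0,0,0])

```text
time: 33.78
tool_pos: [425.5, 258.1, 142.8]
tcp_rot: [3.073, 0.609, 3.121]
contact_force: [0.0, 0.0, -0.9]
grip_width: 0.6
finger_force: 0.0
```

```bash
cat > sn.py <<'E'
from h import *
o=get_obs();print(o['joint_positions'].round(3),o['contact_force'].round(1));M=R.from_euler('xyz',o['tcp_rot']).as_matrix();print("z",M[:,2].round(3))
d=o['tool_pos']-[503.7,258.3,146.5];c,s=np.cos(np.radians(40)),np.sin(np.radians(40))
a=np.degrees(np.arctan2(M[0,2],-M[2,2]));print(o['tool_pos'].round(1),"s",round(-d[0]*c-d[2]*s,1),"n",round(-d[0]*s+d[2]*c,1),"tilt",round(a,1),"time",o['time'])
E
python3 sn.py
```

```text
[ 0.553  0.227  2.182 -0.996  0.306 -0.119] [ 0.   0.  -0.9]
z [ 0.572  0.057 -0.818]
[425.5 258.1 142.8] s 62.3 n 47.4 tilt 35.0 time 33.775
```

arm_command([
  [0.1,0,0.25],
  [0.1,0,0.25],
  [0.1,0,0.25],
  [0.1,0,0.25],
  [0.1,0,0.2],
], gripper=[0,0,0,0,0], twist=[0,0,0,0,0])

```text
time: 34.4
tool_pos: [435.5, 261.2, 125.3]
tcp_rot: [3.075, 0.585, 3.123]
contact_force: [-0.2, -0.9, -0.2]
grip_width: 0.4
finger_force: 0.0
```

```bash
python3 sn.py
```

```text
[ 0.536  0.277  2.164 -0.996  0.283 -0.125] [-0.2 -0.9 -0.2]
z [ 0.552  0.056 -0.832]
[435.5 261.2 125.3] s 65.9 n 27.6 tilt 33.6 time 34.4
```

arm_command([
  [0,-0.03,0.2],
  [0,-0.03,0.2],
  [0,-0.03,0.2],
  [0,-0.03,0.15],
  [0,0,0.1],
], gripper=[0,0,0,0,0], twist=[0,0,0,0,0])

```text
time: 35.02
tool_pos: [447.5, 263.4, 115.8]
tcp_rot: [3.085, 0.576, 3.124]
contact_force: [0.5, -0.1, 0.4]
grip_width: 0.5
finger_force: 0.0
```

```bash
python3 sn.py
```

```text
[ 0.528  0.314  2.138 -0.996  0.283 -0.129] [ 0.5 -0.1  0.4]
z [ 0.545  0.047 -0.837]
[447.5 263.4 115.8] s 62.8 n 12.6 tilt 33.1 time 35.025
```

arm_command([
  [0.05,-0.06,0.1],
  [0.05,-0.06,0.1],
  [0.05,-0.06,0.1],
  [0.05,-0.06,0.1],
  [0,0,0.1],
], gripper=[0,0,0,0,0], twist=[0,0,0,0,0])

```text
time: 35.65
tool_pos: [450.7, 261.4, 109.5]
tcp_rot: [3.093, 0.568, 3.124]
contact_force: [-0.2, -0.0, 0.6]
grip_width: 0.7
finger_force: 0.0
```

```bash
python3 sn.py
```

```text
[ 0.522  0.33   2.132 -0.996  0.283 -0.132] [-0.2 -0.   0.6]
z [ 0.538  0.039 -0.842]
[450.7 261.4 109.5] s 64.4 n 5.8 tilt 32.6 time 35.65
```

arm_command([
  [0,-0.03,0.1],
  [0,-0.03,0.1],
  [0,-0.03,0.08],
  [0,0,0.06],
  [0,0,0],
], gripper=[0,0,0,0,0], twist=[0,0,0,0,0])

```text
time: 36.28
tool_pos: [455.1, 261.3, 105.4]
tcp_rot: [3.098, 0.564, 3.125]
contact_force: [-3.8, 0.8, 0.8]
grip_width: 0.4
finger_force: 1.6
```

```bash
python3 sn.py
```

```text
[ 0.518  0.344  2.123 -0.996  0.283 -0.135] [-3.8  0.8  0.8]
z [ 0.534  0.035 -0.845]
[455.1 261.3 105.4] s 63.6 n -0.2 tilt 32.3 time 36.275
```

arm_command([
  [0.03,0,0.06],
  [0.03,0,0.06],
  [0,0,0.04],
  [0,0,0],
  [0,0,0],
], gripper=[0,0,0,0,0], twist=[0,0,0,0,0])

```text
time: 36.9
tool_pos: [456.6, 261.8, 103.4]
tcp_rot: [3.1, 0.561, 3.124]
contact_force: [-2.8, -3.6, 4.0]
grip_width: 0.3
finger_force: 2.7
```

```bash
python3 sn.py; python3 -c "
from h import *
im=capture('side')[:,:,::-1].copy();t=capture('top')[:,:,::-1].copy()
out=np.zeros((600,800,3),np.uint8);out[:600,:400]=crop(im,190,190,270,310,5);out[:400,400:]=crop(t,200,190,280,270,5)
cv2.imwrite('pics/c8.png',out)"
```

```text
[ 0.517  0.351  2.118 -0.996  0.284 -0.134] [-2.8 -3.6  4. ]
z [ 0.533  0.033 -0.846]
[456.6 261.8 103.4] s 63.8 n -2.8 tilt 32.2 time 36.9
```

View pics/c8.png

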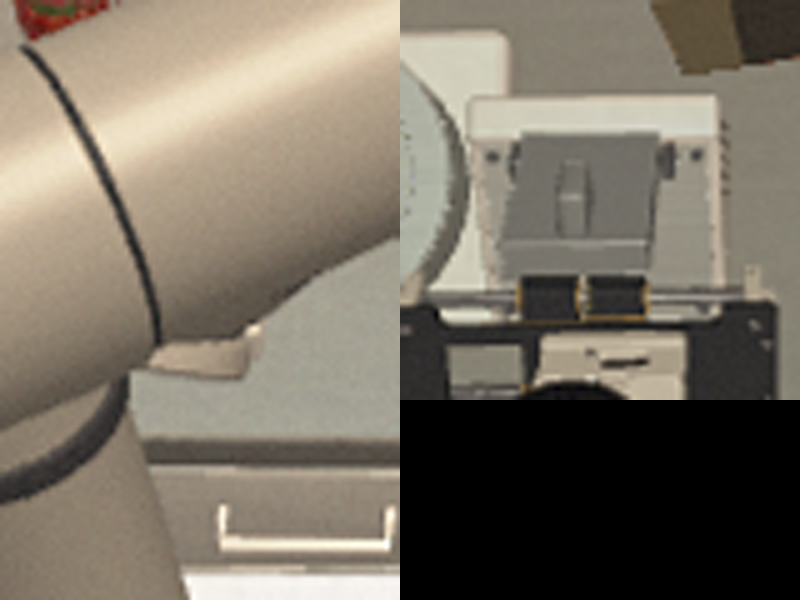

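arm_command([
  [0.02,0,0.05],
  [0.02,0,0.05],
  [0,0,0.04],
  [0,0,0],
  [0,0,0],
], gripper=[0,0,0,0,0], twist=[0,0,0,0,0])

```text
time: 37.62
tool_pos: [457.2, 261.9, 102.5]
tcp_rot: [3.102, 0.56, 3.124]
contact_force: [-17.9, -8.4, 23.2]
grip_width: 0.3
finger_force: 14.3
```

```bash
python3 sn.py
```

```text
[ 0.518  0.354  2.116 -0.996  0.286 -0.133] [-17.9  -8.4  23.2]
z [ 0.532  0.031 -0.846]
[457.2 261.9 102.5] s 63.9 n -3.8 tilt 32.1 time 37.625
```

arm_command([
  [0,0,-0.1],
  [0,0,-0.2],
  [0.1,0,-0.3],
  [0.1,0,-0.4],
  [0.2,0,-0.5],
], gripper=[0,0,0,0,0], twist=[0,0,0,0,0])

```text
time: 38.25
tool_pos: [429.2, 262.0, 128.4]
tcp_rot: [3.1, 0.56, 3.125]
contact_force: [0.7, 0.0, 0.7]
grip_width: 0.7
finger_force: 0.0
```

```bash
python3 sn.py
```

```text
[ 0.556  0.269  2.14  -0.856  0.34  -0.249] [0.7 0.  0.7]
z [ 0.531  0.033 -0.847]
[429.2 262.  128.4] s 68.7 n 34.1 tilt 32.1 time 38.25
```

arm_command([
  [0.2,0,-0.6],
  [0.2,0,-0.7],
  [0.1,-0.2,-0.8],
  [0,-0.4,-0.8],
  [0,-0.4,-0.8],
], gripper=[0,0,0,0,0], twist=[0,0,0,0,0])

```text
time: 38.88
tool_pos: [368.9, 233.9, 199.4]
tcp_rot: [3.099, 0.559, 3.125]
contact_force: [-0.6, 0.1, -0.3]
grip_width: 0.2
finger_force: 0.0
```

arm_command([
  [0,-0.8,-0.8],
  [0,-0.8,-0.8],
  [0,-0.8,-0.8],
  [0,-0.8,-0.8],
  [0,0,0],
], gripper=[0,0,0,0,0], twist=[0,0,0,0,0])

```text
time: 39.5
tool_pos: [327.6, 151.0, 265.1]
tcp_rot: [3.098, 0.563, 3.122]
contact_force: [0.5, -0.3, -0.6]
grip_width: 0.4
finger_force: 0.0
```

arm_command([
  [0,-0.8,-0.3],
  [0,-0.8,-0.3],
  [0,-0.8,0],
  [0,-0.4,0],
  [0,0,0],
], gripper=[0,0,0,0,0], twist=[0,0,0,0,0])

```text
time: 40.12
tool_pos: [320.4, 80.6, 273.4]
tcp_rot: [3.1, 0.558, 3.122]
contact_force: [-0.3, 0.5, -0.5]
grip_width: 0.6
finger_force: 0.0
```

```bash
python3 sn.py; python3 -c "
from h import *
im=capture('side')[:,:,::-1].copy();t=capture('top')[:,:,::-1].copy()
out=np.zeros((600,800,3),np.uint8);out[:400,:]=crop(im,110,185,270,265,5);out[400:,:525]=crop(t,115,185,290,252,3)[:200]
cv2.imwrite('pics/c9.png',out)"
```

```text
[-0.039 -0.419  2.25   0.076  0.755 -1.642] [-0.3  0.5 -0.5]
z [ 0.53   0.032 -0.847]
[320.4  80.6 273.4] s 58.9 n 215.1 tilt 32.0 time 40.125
```

View pics/c9.png

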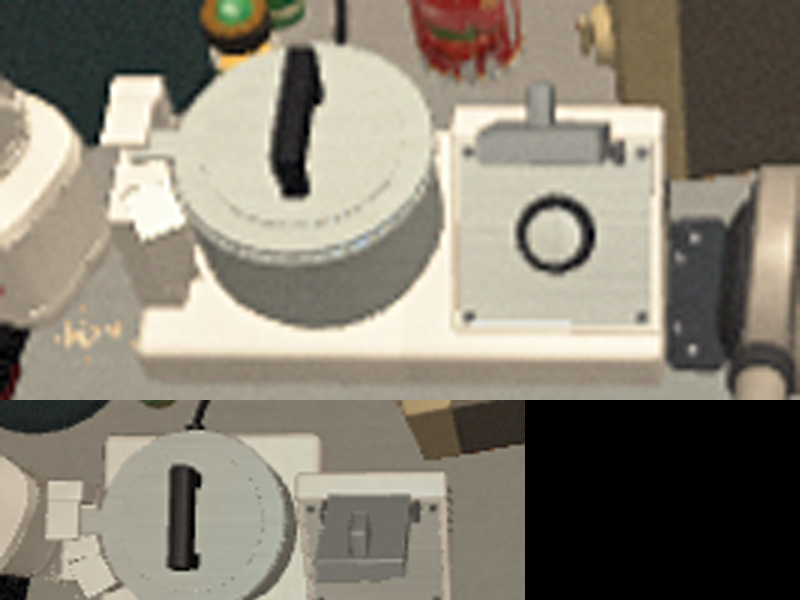

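The picture shows the lid flat with its ear under the hook (crop 150,150), the guard up (540,130), the button out (556,235) and the arm clear.

```bash
python3 -c "
from plant import *
print(close_job())"
```

```text
the job is handed in; nothing more can be done
None
```

The job is handed in at about 40 s of the 72 s allowed: the last picture shows the lid flat on the bowl with its ear under the hook, the guard up by itself, the button out again and the arm clear; the button was pushed to its stop (about 29 N along its axis), but the hand-in returned no verdict.

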